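Flip the upturned cover against the assembly plate

TASK

The blue cover that lies upside down, open side down, has to be open side up for the next assembly step. Do not pick it up: push it flat against the long side of the grey raised plate next to it, tip it up on edge there and over so that it flips onto the plate, open side up; then push it on until all of it lies on the plate with nothing hanging over the side. Leave the other blue cover and everything else where it is.

Things in the scene. Friction and masses are not known exactly. Their poses are not given: they have to be found in the camera images.
- plate: fixed grey raised plate on the table, 280 (x) x 150 (y) x 12 mm, with square upright sides. Origin at the centre of its underside, on the table; its long sides are at y = +75 and -75 mm, its top 12 mm above the table. The cover lies beside one long side, the twin beside the other.
- cover: blue tray-shaped cover to turn over, 60-105 g, 96 (x) x 80 (y) x 14 mm, lying open side down. Its long sides are upright from 7 to 14 mm above the table; below, a 45 degree bevel draws in to 66 mm at the rim. One roughly faces the plate. Origin: centre of the open rim; z to the closed face (down once turned). Pushed in and up at the far side it swings up about the plate's top edge; past upright it falls over.
- twin: the same blue cover, but already the right way up (open side up, black inside with four white posts visible), on the table beside the plate's other long side; bystander. Origin at the centre of its underside, z up.
- gadget_a: finished toy-car-like gadget, black with a blue top, about 58 x 36 x 26 mm, origin at the centre of its underside; bystander, standing on the plate near its +x end, its origin 105 to 115 mm along the plate's x, within 20 mm of the plate's middle in y.
- gadget_b: finished toy-car-like gadget, black with a blue top, about 58 x 36 x 26 mm, origin at the centre of its underside; bystander behind the plate.
- gadget_c: finished toy-car-like gadget, black with a blue top, about 58 x 36 x 26 mm, origin at the centre of its underside; bystander behind the plate.
- carton: small black carton, 50 x 50 x 40 mm, origin at the centre of its underside; bystander behind the plate
- driver: screwdriver lying flat on the table to the left, about 0.2 m long along its x; bystander
- cup: white paper cup, 76 mm across, 100 mm tall, origin at the centre of its underside; bystander behind the plate
- tape: yellow roll of tape lying flat, 90 mm across, 24 mm high, origin at the centre of its underside; bystander to the right
- cover_c0 (a point): the +x, +y corner of the cover's 96 x 80 mm outline (cover's own axes), 10.5 mm along its z from the open rim
- cover_c1 (a point): the +x, -y corner of the cover's 96 x 80 mm outline (cover's own axes), 10.5 mm along its z from the open rim
- cover_c2 (a point): the -x, +y corner of the cover's 96 x 80 mm outline (cover's own axes), 10.5 mm along its z from the open rim
- cover_c3 (a point): the -x, -y corner of the cover's 96 x 80 mm outline (cover's own axes), 10.5 mm along its z from the open rim
Not all that is in view belongs to the job. What is shaped like the cover but brown, green or red is not meant.

How it is judged:
On the way, in this order (a step that is already met when the one before it is completed fails the run):
1. the cover, still lying open side down, is pushed up square against a long side of the plate (angle between cover's own z axis and vertical below 0.35 rad and angle between the x axis of cover and the x axis of plate, either way round below 0.15 rad and (y of cover in the frame of plate between 0.105 and 0.12 m or y of cover in the frame of plate between -0.12 and -0.105 m)).
2. the cover stands tipped up on edge at the side of the plate, its lower edge not raised above the plate's top (angle between cover's own z axis and vertical between 1 and 2.1 rad and height (world z) of any of cover_c0, cover_c1, cover_c2, cover_c3 below 0.02 m and (y of cover in the frame of plate between 0.04 and 0.13 m or y of cover in the frame of plate between -0.13 and -0.04 m)).
At the end, for the whole second after the job is handed in: The cover lies flat on the plate (within 0.1 rad, 3 mm in height), open side up, at rest, with all four corners within the plate's outline (2 mm tolerance) (angle between cover's own z axis and vertical above 3.04 rad and height (world z) of cover between 0.023 and 0.029 m and y of cover_c0 in the frame of plate between -0.077 and 0.077 m and x of cover_c0 in the frame of plate between -0.142 and 0.142 m and y of cover_c1 in the frame of plate between -0.077 and 0.077 m and x of cover_c1 in the frame of plate between -0.142 and 0.142 m and y of cover_c2 in the frame of plate between -0.077 and 0.077 m and x of cover_c2 in the frame of plate between -0.142 and 0.142 m and y of cover_c3 in the frame of plate between -0.077 and 0.077 m and x of cover_c3 in the frame of plate between -0.142 and 0.142 m and linear speed of cover below 0.02 m/s and angular speed of cover below 0.2 rad/s); the robot touches nothing.
It fails at once if the cover is lifted clear: all its corners more than 30 mm above the table (height (world z) of each of cover_c0, cover_c1, cover_c2, cover_c3 above 0.03 m).
It fails at once if the other blue cover is shifted more than 20 mm (distance of twin from where it was at the start of the episode above 0.02 m).
It fails at once if the gadget standing on the plate is shifted more than 20 mm (distance of gadget_a from where it was at the start of the episode above 0.02 m).
It fails at once if another thing on the table is shifted more than 20 mm (distance of any of gadget_b, gadget_c, carton, driver, cup, tape from where it was at the start of the episode above 0.02 m).
It also fails if it takes over 61 s, if anything falls off the work surface, if the arm or the gripper's body presses on something with over 40 N, if the wrist force passes 120 N, or if a joint passes its speed limit or range.

ROBOT

A 7-joint arm with a two-finger parallel gripper is mounted at the origin on the work surface. World frame = base frame: x ahead of the robot, y to its left, z up, the work surface at z = 0. Lengths are in m, angles in rad, forces in N, time in s.
With the tool pointing down it reaches from about 0.375 to 0.925 m from the base axis. Payload 3.1 kg.
Tool frame: the origin (TCP) lies at the very end of the fingers, on their centre line; the grasp point (between the pads) lies manip.grasp_offset behind it (manip.grasp_offset is the distance from the TCP to the grasp point, in m); x points along the fingers, z is the direction in which the jaws open and shut, and the axes are right-handed (so a half turn about x gives the same grasp; the last joint's range is limited). The gripper opens to 85 mm and grips with 20 to 120 N. Pads are 22 mm wide; open, the fingers measure 114 mm over their backs; the gripper's body (76 mm by 85 mm) begins 54 mm behind the grasp point. The pads swing forward as they close: fully open they stand 13 mm farther back than shut.
Start: joints at [1.068, 0.383, 0.044, 1.598, -0.018, 1.161, -0.05], TCP at [0.256, -0.597, 0.231] pointing down, gripper open.
Joint ranges: [-2.61, 2.61], [-0.41, 2.15], [-1.48, 1.57], [0, 2.5], [-1.57, 4.71], [0.05, 1.97], [-2.85, 2.85]. Speed limits (rad/s): [2.79, 2.79, 3.14, 3.14, 3.14, 3.14, 3.14].

INTERFACE

Orientations are given as a 3x3 rotation matrix whose columns are the frame's x, y, z axes.
In Python, from plant import monitor, vision, manip, spotter gives the robot as it stands. The module is installed in compiled form; this text tells all that it offers.
- The arm moves only by the tool move_arm, never from a script. Its argument "commands" is a list of rows, each a list of 6 numbers: the shift along the tool's x, y, z in mm, then the turn, a rotation vector about the tool's x, y, z in rad. A call has 1 to 10 rows; each row is the pose to reach, as a shift and turn from the pose commanded when the call began, along the tool's axes at that moment; what a row does not reach only later rows make up. A row lasts 1/12 s, in which the tool goes at most 41.7 mm and 7.16 degrees, less where a joint would pass 70% of its speed; a pose out of reach is approached as far as the arm can. A call with a gripper value outside its range is refused whole. "hand" is the closure, from -1 (fully open) to 1 (shut), set as the call begins (left out, the last holds). The fingers move at their own pace and stop on an object; "grip_force" is the grip in N (left out, the last holds). Time passes only in rows, so rows that repeat a pose let the fingers close. It gives the time, the measured TCP pose, the force and the opening at its end, in the units of the state.
- monitor.read_state(): the state, without advancing time (a new reading comes with each control period).
- vision.capture(name): name is "side" or "top" or "wrist"; returns the picture (400x640x3 uint8, red, green, blue); there is no depth.
- vision.get_calibration(name): a dict with "vfov" (degrees; the focal length in pixels is half the picture's height over the tangent of half this angle, whatever the lens; pixels are square), "cx", "cy" (the principal point, pixels), "dist_coeffs" ([k1, k2, p1, p2, k3] as OpenCV has them; the pictures are not rectified), "extrinsics" (4x4, takes a point from world to camera coordinates). Camera axes: x right, y down, z forward; pixel columns grow to the right and rows downward; lengths in m; the calibration is good to about 2 mm. A picture is of the moment at which its call begins: read the wrist's pose just before it. get_calibration takes no time and is no camera call; for the wrist camera it gives the pose at the moment of the call.
- manip.finish_job(): hands the job in, once; it reports no verdict.
Trained networks look in the newest picture that a camera, given by its name, has taken for a name from the list of things; names that differ only in an ending like _2 or _b are one class to them, and where a whole thing is asked for, a point or a joint stands for the part that bears it (a point fixed in the world has none). Each returns a list of dicts, best first, with "conf" (0 to 1); they miss things now and then, are a little off and sometimes report something else, mostly with a low value. They report only what shows in the picture. A call takes as long as a camera call. They do not tell look-alikes from the thing itself.
- spotter.search_frame(camera, name): "bbox" ([centre column, centre row, width, height] in pixels, round what is visible of it).
The state is a dict: "clock": time; "joint_pos": joint angles; "joint_vel": joint speeds; "joint_efforts": joint torques, N m; "ee_pos": TCP position; "orientation": TCP orientation; "ft_force": force on the tool from outside, world axes, zero at the start; "wrist_torque": the same for the moment, N m; "finger_gap": finger opening in m.
Only numpy, scipy, OpenCV 4.12 (cv2) and the standard library are available. Lean on these libraries where they do the work, as an engineer would, in place of code of your own. Each camera call takes 0.05 s, during which the arm holds its last target.

## Working session

There is one attempt and no reset: what is moved stays moved. The work goes in short steps, Python scripts to look and compute and a tool call to move; the robot and the scene stay as the last step left them, time stands still between calls to the robot, and variables do not carry over. Pictures are saved under pics/ and viewed, and the job is handed in when it is done.

Besides the shell and the picture viewer there is one more tool, called after "Call:" by a JSON object that holds its "fn" and its "kwargs". move_arm: Moves the arm, as the interface text tells. Its arguments: {"type":"object","properties":{"commands":{"type":"array"},"hand":{"type":"number"},"grip_force":{"type":"number"}},"required":["commands"]}

```bash
mkdir -p pics; python3 - <<'E'
from plant import monitor, vision, manip, spotter
import cv2,numpy as np
np.set_printoptions(precision=4,suppress=True)
s=monitor.read_state()
for k,v in s.items(): print(k,np.array(v))
print(manip.grasp_offset)
for c in ("side","top"):
    im=vision.capture(c); cv2.imwrite(f"pics/{c}0.png",im[:,:,::-1])
    print(c,vision.get_calibration(c))
    for n in ("plate","cover","gadget_a"):
        for d in spotter.search_frame(c,n): print(n,np.round(d["bbox"]),d["conf"])
E
```

```text
clock 0.0
joint_pos [ 1.0682  0.3838  0.0438  1.5996 -0.0179  1.1612 -0.0499]
joint_vel [-0.0002  0.      0.0007  0.0001  0.001  -0.0006  0.0007]
joint_efforts [  0.0003 -43.3454   1.0247 -24.9514   0.0105   0.0114   0.    ]
ee_pos [ 0.2556 -0.5966  0.2299]
orientation [[-0.0011  0.9191  0.3939]
 [ 0.0024  0.3939 -0.9191]
 [-1.     -0.0001 -0.0027]]
ft_force [ 0.0695  0.7822 -0.2431]
wrist_torque [-0.0422  0.0265  0.0142]
finger_gap 0.08553672139658913
0.0187
side {'vfov': 42.82706489057252, 'cx': 312.52068047649345, 'cy': 202.91330934287296, 'dist_coeffs': array([-0.0509,  0.    ,  0.    ,  0.    ,  0.    ]), 'extrinsics': array([[ 0.8996, -0.4365,  0.0112, -0.4853],
       [-0.2273, -0.4902, -0.8415,  0.1435],
       [ 0.3728,  0.7544, -0.5402,  1.5789],
       [ 0.    ,  0.    ,  0.    ,  1.    ]])}
plate [319. 213.  91.  41.] 0.79
cover [358. 242.  39.  28.] 0.9
cover [303. 262.  30.  11.] 0.69
cover [319. 333.  48.  34.] 0.65
cover [283. 296.  46.  33.] 0.61
cover [373. 290.  25.  29.] 0.34
gadget_a [384. 202.  19.  10.] 0.46
gadget_a [345. 200.  19.  14.] 0.45
top {'vfov': 44.90844319517127, 'cx': 316.4849260961059, 'cy': 194.4873253483944, 'dist_coeffs': array([-0.0756,  0.    ,  0.    ,  0.    ,  0.    ]), 'extrinsics': array([[-0.0006, -0.9998,  0.0202, -0.0491],
       [-0.9843, -0.003 , -0.1764,  0.5233],
       [ 0.1764, -0.02  , -0.9841,  1.3763],
       [ 0.    ,  0.    ,  0.    ,  1.    ]])}
plate [315. 192.  68.  98.] 0.67
cover [425. 282.  37.  33.] 0.93
cover [376. 183.  32.  33.] 0.83
cover [387. 238.  25.  35.] 0.81
cover [473. 270.  37.  37.] 0.59
gadget_a [308. 155.  19.  24.] 0.63
gadget_a [276. 113.  18.  26.] 0.53
gadget_a [327. 114.  22.  18.] 0.5
```

```bash
python3 - <<'E'
import cv2
a=cv2.imread("pics/top0.png")[90:330,200:520]; cv2.imwrite("pics/top0z.png",cv2.resize(a,None,fx=2.5,fy=2.5,interpolation=cv2.INTER_CUBIC))
a=cv2.imread("pics/side0.png")[150:390,200:500]; cv2.imwrite("pics/side0z.png",cv2.resize(a,None,fx=2.5,fy=2.5,interpolation=cv2.INTER_CUBIC))
E
```

```text
(no output)
```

View pics/top0z.png

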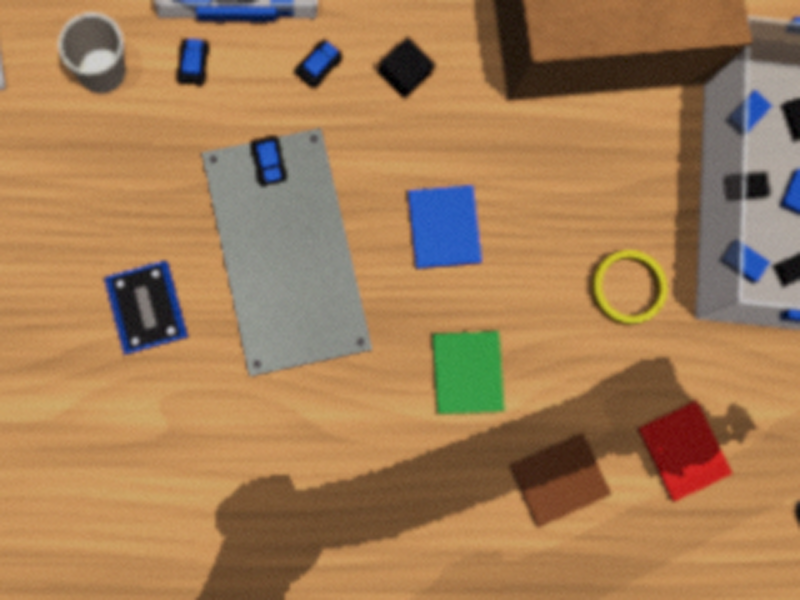

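View pics/side0z.png

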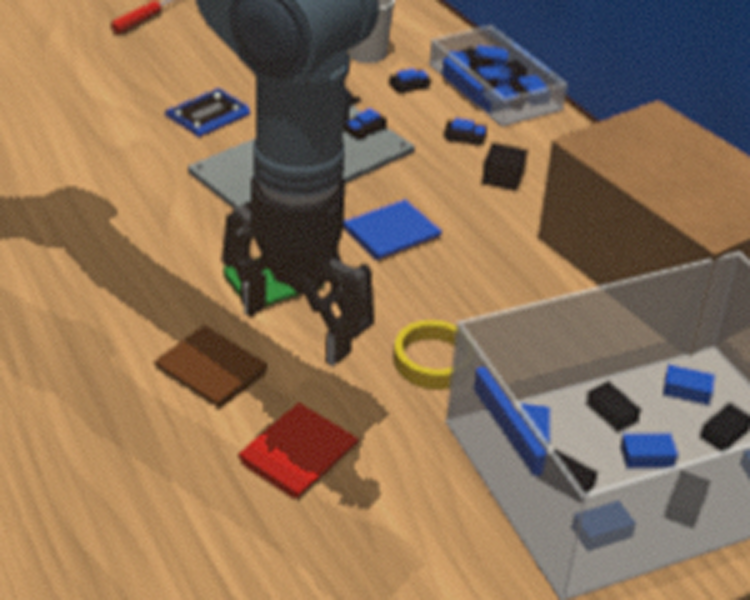

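View pics/top0.png

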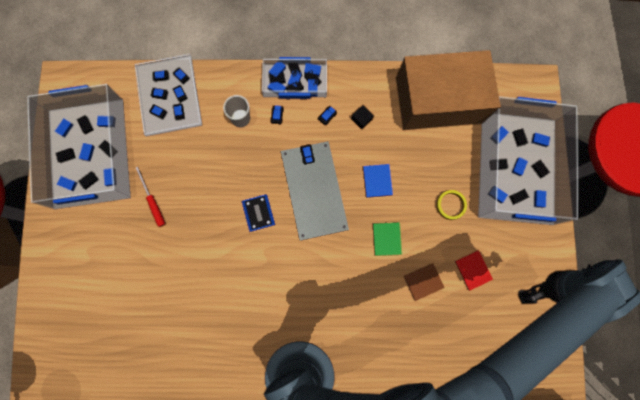

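Candidates in the top view are blue closed (377,181), green (387,238), brown (424,282), red (474,270) and the twin, open with white posts, at (258,213). I choose the blue closed one at (377,181). Next I'll check it in a crop and measure it.

```bash
cat > h.py <<'E'
import numpy as np,cv2
from scipy.optimize import least_squares
np.set_printoptions(precision=4,suppress=True)
def cam(c):
    f=200/np.tan(np.radians(c["vfov"])/2)
    K=np.array([[f,0,c["cx"]],[0,f,c["cy"]],[0,0,1]]);E=np.array(c["extrinsics"])
    return K,np.array(c["dist_coeffs"]),E
def back(c,uv,z):
    K,d,E=cam(c);n=cv2.undistortPoints(np.float64(uv).reshape(-1,1,2),K,d).reshape(-1,2)
    r=np.c_[n,np.ones(len(n))]@E[:3,:3];o=-E[:3,:3].T@E[:3,3]
    return o+r*((z-o[2])/r[:,2])[:,None]
def proj(c,P):
    K,d,E=cam(c);return cv2.projectPoints(np.float64(P).reshape(-1,1,3),cv2.Rodrigues(E[:3,:3])[0],E[:3,3],K,d)[0].reshape(-1,2)
def mask(im,box,kind):
    hsv=cv2.cvtColor(im,cv2.COLOR_RGB2HSV)
    m=cv2.inRange(hsv,(100,120,80),(125,255,255)) if kind=="blue" else cv2.inRange(hsv,(0,0,70),(180,60,220))
    k=np.zeros_like(m);x0,y0,x1,y1=box;k[y0:y1,x0:x1]=m[y0:y1,x0:x1]
    k=cv2.morphologyEx(k,cv2.MORPH_OPEN,np.ones((3,3)))
    return k
def rect(c,k,z):
    cs,_=cv2.findContours(k,cv2.RETR_EXTERNAL,cv2.CHAIN_APPROX_NONE)
    q=max(cs,key=cv2.contourArea).reshape(-1,2)
    p=back(c,q,z)[:,:2].astype(np.float32)
    (cx,cy),(w,h),a=cv2.minAreaRect(p*1000)
    if w<h: w,h,a=h,w,a+90
    a=(a+90)%180-90
    return np.array([cx,cy])/1000,(w,h),a
E
python3 - <<'E'
from h import *
from plant import vision
c=vision.get_calibration("top");im=vision.capture("top")
mp=mask(im,(275,135,352,245),"grey");mc=mask(im,(355,155,400,205),"blue")
P=rect(c,mp,.012);C=rect(c,mc,.014)
print("plate",P);print("cover",C)
for a0,pl in ((P[2],P),):
    t=np.radians(P[2]);R=np.array([[np.cos(t),np.sin(t)],[-np.sin(t),np.cos(t)]])
    print("cover in plate mm",1000*R@(C[0]-P[0]), "dyaw",C[2]-P[2])
z=cv2.resize(im[130:260,250:410,::-1],None,fx=5,fy=4.6)
cv2.imwrite("pics/c1.png",cv2.resize(im[140:250,280:410,::-1],None,fx=5,fy=5,interpolation=cv2.INTER_CUBIC))
o=np.hstack([cv2.resize(m[140:250,280:410],None,fx=3,fy=3) for m in(mp,mc)]);cv2.imwrite("pics/m1.png",o)
# wrist
cv2.imwrite("pics/w0.png",vision.capture("wrist")[:,:,::-1])
E
```

```text
plate (array([ 0.5448, -0.0413]), (278.1977844238281, 148.56527709960938), 12.365965843200684)
cover (array([ 0.574 , -0.2341]), (93.87188720703125, 78.36144256591797), 4.973283290863037)
cover in plate mm [ -12.7626 -194.5071] dyaw -7.3926825523376465
```

View pics/c1.png

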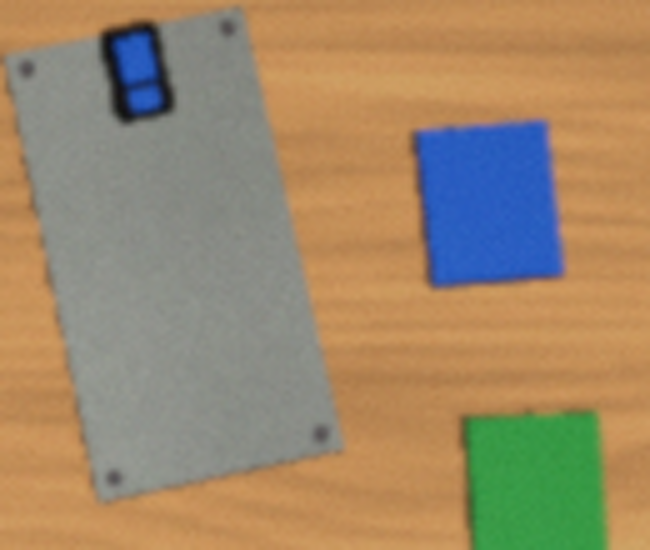

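View pics/m1.png

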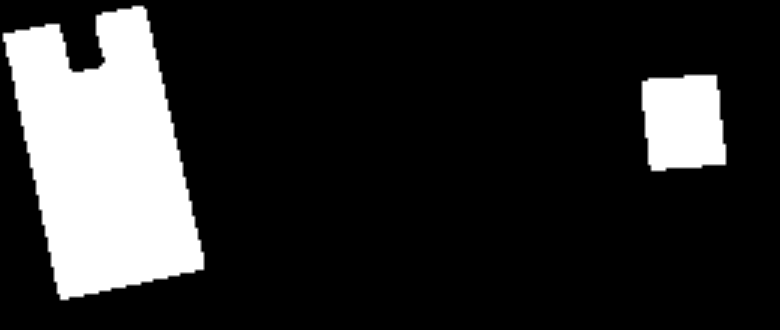

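View pics/w0.png

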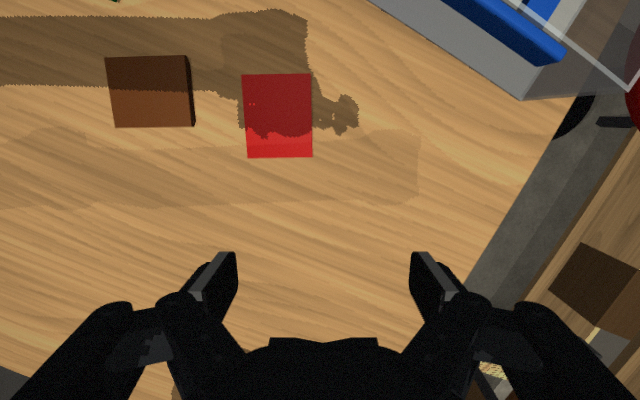

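The crop shows one blue cover with a closed face (crop 488,203), open side down, beside the grey plate. The twin is on the other side, so the choice holds. Next is the approach plan.

```bash
cat >> h.py <<'E'
from scipy.spatial.transform import Rotation as Ro
PC=np.array([.5448,-.0413]);PA=np.radians(12.4)
e=np.array([np.cos(PA),np.sin(PA),0]);n=np.array([-np.sin(PA),np.cos(PA),0])
def w(px,py,z): return np.r_[PC,0]+e*px+n*py+np.r_[0,0,z]   # m
def toplate(p): d=np.asarray(p)-np.r_[PC,0]; return np.array([d@e,d@n,d[2]])*1000
def Rt(al):
    a=np.radians(al);x=-np.cos(a)*np.array([0,0,1])+np.sin(a)*n
    return np.c_[x,np.cross(e,x),e]
def row(px,py,z,al):
    from plant import monitor
    s=monitor.read_state();R=np.array(s["orientation"]);p=np.array(s["ee_pos"])
    sh=R.T@(w(px/1000,py/1000,z/1000)-p)*1000;rv=Ro.from_matrix(R.T@Rt(al)).as_rotvec()
    print("row",np.round(sh,1),np.round(rv,3))
E
python3 - <<'E'
from h import *
row(-13,-285,110,15)
from plant import vision
c=vision.get_calibration("top")
print("tape",toplate(back(c,[[452,205]],.024)[0]),"green",toplate(back(c,[[387,238]],.014)[0]), "gadget", toplate(back(c,[[308,155]],.026)[0]))
E
```

```text
row [ 121.3  418.3 -119.9] [-1.374  0.181  0.219]
tape [-136.4532 -395.9441   24.    ] green [-189.8719 -181.2263   14.    ] gadget [105.2619  -4.6261  26.    ]
```

Call:
{"fn": "move_arm", "kwargs": {"commands": [[60,210,-60,-0.7,0.09,0.11],[121,418,-120,-1.374,0.181,0.219],[121,418,-120,-1.374,0.181,0.219],[121,418,-120,-1.374,0.181,0.219],[121,418,-120,-1.374,0.181,0.219],[121,418,-120,-1.374,0.181,0.219],[121,418,-120,-1.374,0.181,0.219],[121,418,-120,-1.374,0.181,0.219],[121,418,-120,-1.374,0.181,0.219],[121,418,-120,-1.374,0.181,0.219]], "hand": 0, "grip_force": 30}}

```text
clock: 1.33
ee_pos: [0.5681, -0.3432, 0.1193]
orientation: [[-0.033, -0.065, 0.997], [0.233, 0.97, 0.071], [-0.972, 0.235, -0.017]]
ft_force: [1.1, -0.4, 0.1]
finger_gap: 0.0427
```

```bash
cat > st.py <<'E'
from h import *
from plant import monitor
import sys
s=monitor.read_state();R=np.array(s["orientation"])
print("t",s["clock"],"plate",toplate(s["ee_pos"]),"gap",round(s["finger_gap"],4))
f=np.array(s["ft_force"]);print("F in/up/x",f@n,f[2],f@e, "tilt",np.degrees(np.arctan2(R[:,0]@n,-R[2,0])),"yaw",np.degrees(np.arctan2(R[1,2],R[0,2]))-12.4)
if len(sys.argv)>4: row(*map(float,sys.argv[1:5]))
E
python3 st.py -13 -285 110 15
```

```text
t 1.3333 plate [ -42.0996 -299.8603  119.3157] gap 0.0427
F in/up/x -0.6391303876338872 0.05996241631779217 0.9487530781983381 tilt 13.570635575912968 yaw -8.32565916372011
row [13.1 16.3 26.8] [-0.145  0.02   0.024]
```

```bash
python3 st.py -13 -280 40 15
```

```text
t 1.3333 plate [ -42.0996 -299.8603  119.3157] gap 0.0427
F in/up/x -0.6391303876338872 0.05996241631779217 0.9487530781983381 tilt 13.570635575912968 yaw -8.32565916372011
row [82.3  4.7 27.2] [-0.145  0.02   0.024]
```

Call:
{"fn": "move_arm", "kwargs": {"commands": [[30,2,20,-0.1,0.014,0.017],[60,4,27,-0.145,0.02,0.024],[82,5,27,-0.145,0.02,0.024],[82,5,27,-0.145,0.02,0.024],[82,5,27,-0.145,0.02,0.024]]}}

```text
clock: 1.75
ee_pos: [0.5896, -0.3172, 0.0389]
orientation: [[-0.059, -0.202, 0.978], [0.255, 0.944, 0.211], [-0.965, 0.262, -0.004]]
ft_force: [-0.0, 0.2, 0.6]
finger_gap: 0.0425
```

```bash
python3 - <<'E'
from plant import vision
import cv2
cv2.imwrite("pics/w2.png",vision.capture("wrist")[:,:,::-1])
cv2.imwrite("pics/s2.png",cv2.resize(vision.capture("side")[180:310,270:450,::-1],None,fx=4,fy=4,interpolation=cv2.INTER_CUBIC))
E
python3 st.py -13 -270 12 15
```

```text
t 1.85 plate [ -14.1696 -282.271    42.2894] gap 0.0426
F in/up/x -1.1751230851705494 -0.3533123174746031 0.7412963045067505 tilt 14.866048891876618 yaw -0.3764981623958974
row [32.4  4.1  1.1] [-0.006  0.002  0.002]
```

View pics/w2.png

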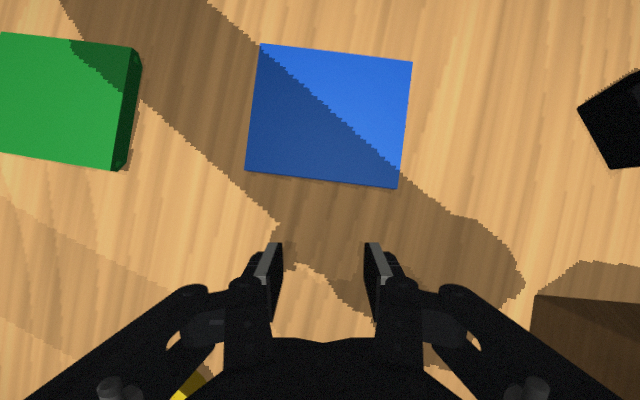

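View pics/s2.png

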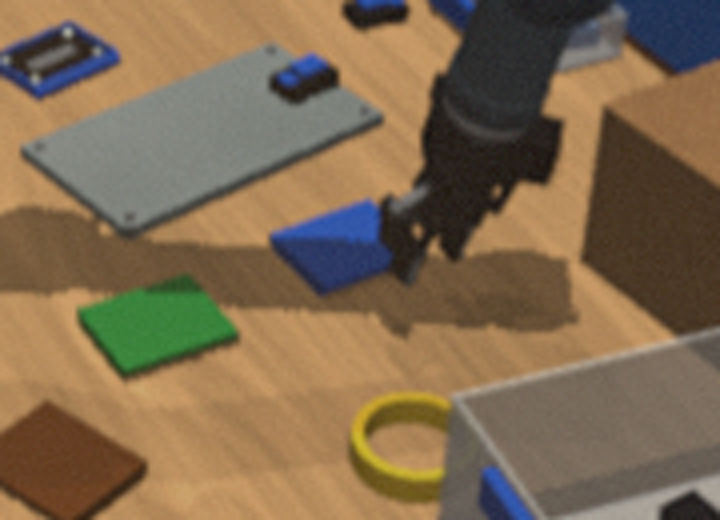

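Call:
{"fn": "move_arm", "kwargs": {"commands": [[16,2,1,-0.006,0.002,0.002],[32,4,1,-0.006,0.002,0.002],[32,4,1,-0.006,0.002,0.002],[32,4,1,-0.006,0.002,0.002]]}}

```text
clock: 2.18
ee_pos: [0.5887, -0.3055, 0.0105]
orientation: [[-0.059, -0.208, 0.976], [0.255, 0.942, 0.217], [-0.965, 0.262, -0.003]]
ft_force: [-0.8, -0.4, 0.1]
finger_gap: 0.0425
```

```bash
python3 st.py -13 -270 2 15
```

```text
t 2.1833 plate [ -13.8527 -267.5056   10.5482] gap 0.0425
F in/up/x -0.18896210327869162 0.12636435605280147 -0.903709934708179 tilt 15.182239077067841 yaw 0.10950722226610665
row [ 7.6 -4.6  0.9] [ 0.001 -0.003 -0.003]
```

Call:
{"fn": "move_arm", "kwargs": {"commands": [[2,-0.5,0,0,0,0],[4,-1,0,0,0,0],[5,-1.3,0,0,0,0],[5,-1.3,0,0,0,0]]}}

```text
clock: 2.52
ee_pos: [0.5895, -0.3064, 0.0058]
orientation: [[-0.057, -0.208, 0.976], [0.254, 0.943, 0.216], [-0.965, 0.261, -0.001]]
ft_force: [-0.3, -0.3, 0.1]
finger_gap: 0.0425
```

```bash
python3 st.py -13 -270 2 15
```

```text
t 2.5167 plate [ -13.2707 -268.5121    5.8368] gap 0.0425
F in/up/x -0.2646774516883976 0.11183703593802596 -0.395815854944344 tilt 15.100775060229283 yaw 0.06512836370871078
row [ 3.3 -2.4  0.3] [ 0.001 -0.002 -0.002]
```

Call:
{"fn": "move_arm", "kwargs": {"commands": [[1,-0.3,0,0,0,0],[2,-0.5,0,0,0,0],[3,-0.8,0,0,0,0],[3,-0.8,0,0,0,0]]}}

```text
clock: 2.85
ee_pos: [0.5892, -0.3057, 0.0022]
orientation: [[-0.058, -0.208, 0.976], [0.255, 0.942, 0.216], [-0.965, 0.261, -0.002]]
ft_force: [0.2, -0.7, 0.4]
finger_gap: 0.0426
```

```bash
python3 st.py -13 -270 2 15
```

```text
t 2.85 plate [ -13.4435 -267.7549    2.1901] gap 0.0426
F in/up/x -0.6995757383131965 0.4181775461078051 0.09060175583107934 tilt 15.15703668825075 yaw 0.09858560199189803
row [-0.4 -2.2  0.4] [ 0.001 -0.002 -0.003]
```

Call:
{"fn": "move_arm", "kwargs": {"commands": [[1,-0.3,0,0,0,0],[2,-0.5,0,0,0,0],[3,-0.8,0,0,0,0],[3,-0.8,0,0,0,0]]}}

```text
clock: 3.18
ee_pos: [0.5895, -0.3058, 0.0003]
orientation: [[-0.058, -0.208, 0.976], [0.255, 0.942, 0.216], [-0.965, 0.262, -0.002]]
ft_force: [-1.2, -0.2, 4.0]
finger_gap: 0.0426
```

```bash
python3 st.py -13 -270 2 15
```

```text
t 3.1833 plate [ -13.1543 -267.961     0.3192] gap 0.0426
F in/up/x 0.09902374507621023 4.0054025168291885 -1.1776831489836435 tilt 15.160125060162148 yaw 0.099265785590271
row [-2.2 -1.5  0.1] [ 0.001 -0.002 -0.003]
```

Call:
{"fn": "move_arm", "kwargs": {"commands": [[-2.4,0.6,0,0,0,0],[-0.3,8.4,0,0,0,0],[1.8,16.1,0,0,0,0],[3.4,21.9,0,0,0,0],[4.7,26.7,0,0,0,0],[6.0,31.5,0,0,0,0],[7.3,36.4,0,0,0,0],[8.6,41.2,0,0,0,0],[9.9,46.0,0,0,0,0],[10.7,48.9,0,0,0,0]]}}

```text
clock: 4.02
ee_pos: [0.5782, -0.256, 0.0017]
orientation: [[-0.059, -0.209, 0.976], [0.255, 0.942, 0.217], [-0.965, 0.262, -0.002]]
ft_force: [-0.3, -0.7, 0.4]
finger_gap: 0.0428
```

```bash
python3 st.py -13 -175 2 15
```

```text
t 4.0167 plate [ -13.4428 -216.8805    1.7303] gap 0.0428
F in/up/x -0.6275486275804877 0.37567989087625164 -0.3972598411925864 tilt 15.173237919907177 yaw 0.13117451865256236
row [10.7 40.5  0.5] [ 0.002 -0.002 -0.003]
```

Continue to y ≈ -170, then look.

Call:
{"fn": "move_arm", "kwargs": {"commands": [[1.3,4.8,0,0,0,0],[2.6,9.7,0,0,0,0],[3.9,14.5,0,0,0,0],[5.2,19.3,0,0,0,0],[6.5,24.1,0,0,0,0],[7.8,29.0,0,0,0,0],[9.2,33.8,0,0,0,0],[10.5,38.6,0,0,0,0],[11.5,42.5,0,0,0,0],[11.5,42.5,0,0,0,0]]}}

```text
clock: 4.85
ee_pos: [0.5688, -0.2122, 0.0019]
orientation: [[-0.059, -0.21, 0.976], [0.256, 0.942, 0.218], [-0.965, 0.262, -0.002]]
ft_force: [-0.8, -0.7, -0.1]
finger_gap: 0.0423
```

```bash
cat > look.py <<'E'
from h import *
from plant import vision
import sys
i=sys.argv[1]
c=vision.get_calibration("top");t=vision.capture("top")
sd=vision.capture("side")
a=cv2.resize(t[140:250,270:410,::-1],None,fx=2.85,fy=2.85,interpolation=cv2.INTER_CUBIC)
b=cv2.resize(sd[170:280,250:390,::-1],None,fx=2.85,fy=2.85,interpolation=cv2.INTER_CUBIC)
o=np.hstack([a,b])
cv2.imwrite(f"pics/l{i}.png",o)
E
python3 st.py -13 -165 2 15; python3 look.py 3
```

```text
t 4.85 plate [ -13.275  -172.0783    1.876 ] gap 0.0423
F in/up/x -0.5045560959912311 -0.14216513765947295 -0.8916073503637146 tilt 15.214238409116174 yaw 0.19085592352970515
row [1.7 6.9 0.3] [ 0.003 -0.003 -0.004]
```

View pics/l3.png

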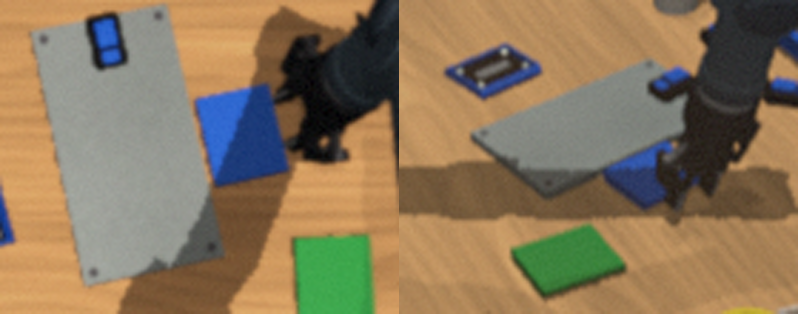

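Call:
{"fn": "move_arm", "kwargs": {"commands": [[0.7,2.4,0,0,0,0],[1.1,3.9,0,0,0,0],[1.4,4.8,0,0,0,0],[1.6,5.8,0,0,0,0],[1.8,6.8,0,0,0,0],[2.1,7.7,0,0,0,0],[2.1,7.7,0,0,0,0]]}}

```text
clock: 5.53
ee_pos: [0.5672, -0.2059, 0.0018]
orientation: [[-0.058, -0.209, 0.976], [0.255, 0.942, 0.217], [-0.965, 0.261, -0.002]]
ft_force: [0.4, 0.3, -0.4]
finger_gap: 0.0424
```

```bash
python3 st.py -13 -165 2 15; python3 look.py 4
```

```text
t 5.5333 plate [ -13.5039 -165.5726    1.7636] gap 0.0424
F in/up/x 0.21227258799140855 -0.41037679080342365 0.47264293234974786 tilt 15.154282149691108 yaw 0.11235095360933656
row [-0.1  0.6  0.5] [ 0.001 -0.002 -0.003]
```

View pics/l4.png

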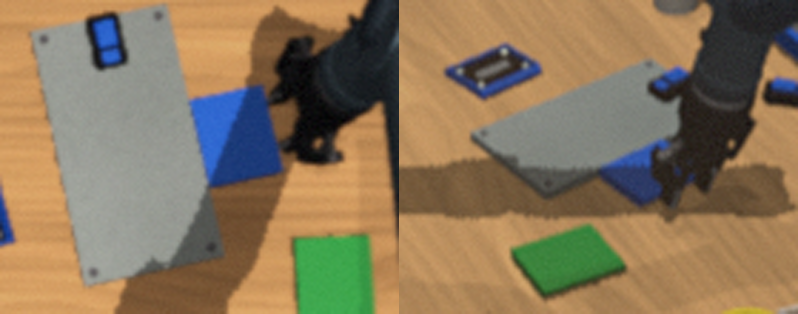

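Call:
{"fn": "move_arm", "kwargs": {"commands": [[0.3,1,0,0,0,0],[0.5,1.9,0,0,0,0],[0.8,2.9,0,0,0,0],[0.8,2.9,0,0,0,0]]}}

```text
clock: 5.97
ee_pos: [0.5669, -0.2052, 0.0018]
orientation: [[-0.057, -0.208, 0.977], [0.252, 0.943, 0.215], [-0.966, 0.258, -0.001]]
ft_force: [0.9, -3.2, -0.4]
finger_gap: 0.0425
```

```bash
python3 st.py -13 -165 2 15; 
```

```text
t 5.9667 plate [ -13.6339 -164.8056    1.8478] gap 0.0425
F in/up/x -3.2906903394574116 -0.44895796732888904 0.16794193423784798 tilt 14.979545222232714 yaw 0.031639735472797526
row [-0.2 -0.1  0.6] [ 0.    -0.001  0.   ]
```

Call:
{"fn": "move_arm", "kwargs": {"commands": [[0.8,2.9,0,0,0,0],[0.8,2.9,0,0,0,0],[-1.2,3.4,0,0,0,0],[-3.1,3.9,0,0,0,0],[-5.0,4.5,0,0,0,0],[-7.0,5.0,0,0,0,0],[-8.9,5.5,0,0,0,0],[-8.9,5.5,0,0,0,0]]}}

```text
clock: 6.63
ee_pos: [0.5668, -0.2047, 0.0125]
orientation: [[-0.055, -0.207, 0.977], [0.249, 0.944, 0.214], [-0.967, 0.255, -0.0]]
ft_force: [1.2, -6.6, 0.2]
finger_gap: 0.0426
```

```bash
python3 st.py -13 -165 2 15;python3 look.py 5 
```

```text
t 6.6333 plate [ -13.5568 -164.2811   12.5058] gap 0.0426
F in/up/x -6.674676815925027 0.20562960169152705 -0.2729296383585725 tilt 14.787195847277744 yaw -0.03644056444545285
row [10.  -3.4  0.6] [-0.001  0.     0.004]
```

View pics/l5.png

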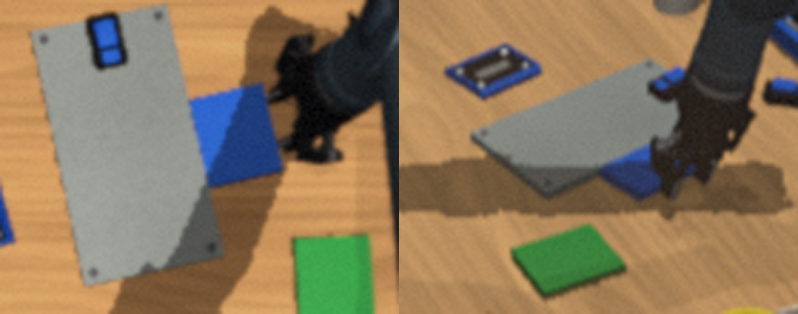

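```bash
cat > zs.py <<'E'
from plant import vision
import cv2,sys
cv2.imwrite("pics/z%s.png"%sys.argv[1],cv2.resize(vision.capture("side")[190:260,310:410,::-1],None,fx=7,fy=7,interpolation=cv2.INTER_CUBIC))
E
python3 zs.py 5
```

```text
(no output)
```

View pics/z5.png

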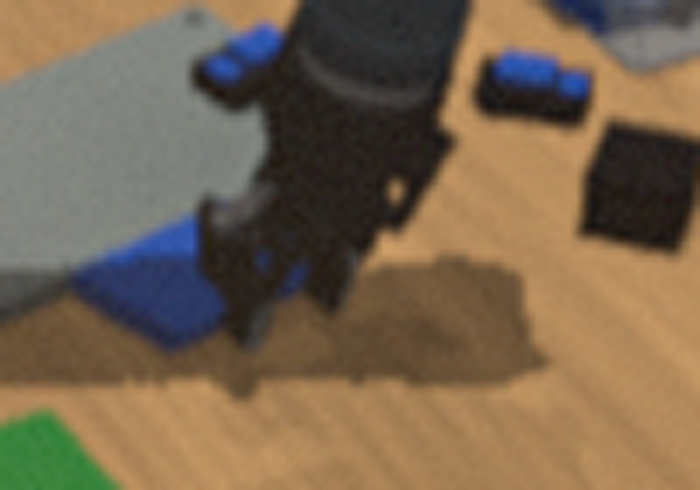

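```bash
python3 - <<'E'
from h import *
from plant import vision
c=vision.get_calibration("side");ct=vision.capture("top");T=vision.get_calibration("top")
K,d,E=cam(c)
for px in(-61,-66,-56):
  for z in (7,14,17,24):
    q=proj(c,[w(px/1000,-.155,z/1000)])[0];print(px,z,q,(q-[310,190])*7)
  print(' top z14',proj(T,[w(px/1000,-.155,.014)])[0],'z24',proj(T,[w(px/1000,-.155,.024)])[0])
cv2.imwrite("pics/t5.png",cv2.resize(ct[160:215,330:400,::-1],None,fx=10,fy=10,interpolation=cv2.INTER_CUBIC))
E
```

```text
-61 7 [334.9819 241.0365] [174.8732 357.2556]
-61 14 [335.0602 239.2612] [175.4211 344.8283]
-61 17 [335.0938 238.4977] [175.6567 339.4842]
-61 24 [335.1726 236.7103] [176.2081 326.9718]
 top z14 [368.4309 198.1586] z24 [368.8507 197.5947]
-66 7 [333.7764 241.6168] [166.4345 361.3179]
-66 14 [333.8519 239.84  ] [166.9634 348.88  ]
-66 17 [333.8844 239.0759] [167.1907 343.5313]
-66 24 [333.9604 237.2869] [167.7228 331.0081]
 top z14 [368.817  199.7566] z24 [369.2396 199.2032]
-56 7 [336.1835 240.458 ] [183.2843 353.2063]
-56 14 [336.2645 238.6842] [183.8512 340.7896]
-56 17 [336.2993 237.9214] [184.0949 335.4501]
-56 24 [336.3808 236.1355] [184.6653 322.9486]
 top z14 [368.0451 196.5625] z24 [368.462 195.988]
```

View pics/t5.png

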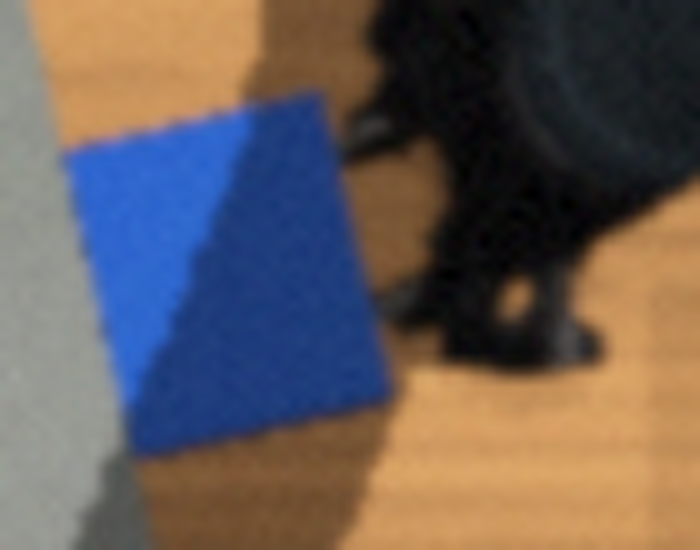

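Call:
{"fn": "move_arm", "kwargs": {"commands": [[-1.9,0.6,0,0,0,0],[-3.8,1.3,0,0,0,0],[-5.6,2.1,0,0,0,0],[-7.5,3.1,0,0,0,0],[-7.5,3.1,0,0,0,0]]}}

```text
clock: 7.25
ee_pos: [0.5666, -0.2034, 0.0207]
orientation: [[-0.055, -0.207, 0.977], [0.249, 0.944, 0.214], [-0.967, 0.255, -0.0]]
ft_force: [0.8, -6.2, 1.0]
finger_gap: 0.0425
```

```bash
python3 st.py -13 -165 2 15;python3 zs.py 6 
```

```text
t 7.25 plate [ -13.5308 -163.0236   20.6944] gap 0.0425
F in/up/x -6.205335013607477 1.021429411371107 -0.5318883673426625 tilt 14.799698026354896 yaw -0.02241435387696633
row [17.6 -6.7  0.5] [-0.    -0.     0.003]
```

View pics/z6.png

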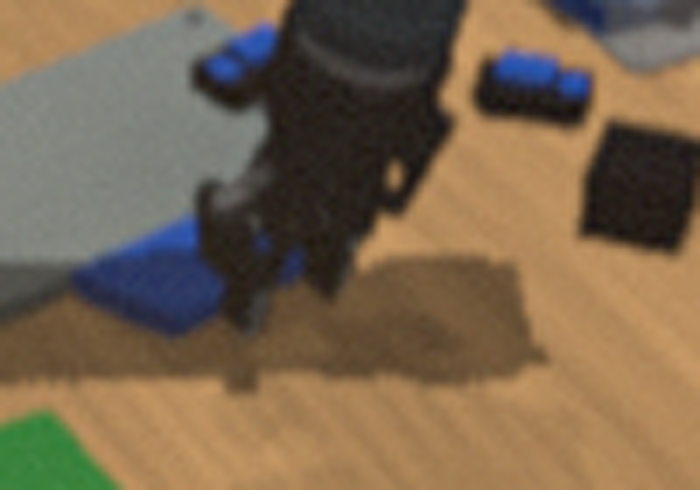

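Call:
{"fn": "move_arm", "kwargs": {"commands": [[-2.9,1.3,0,0,0,0],[-5.7,2.6,0,0,0,0],[-8.2,3.8,0,0,0,0],[-10.6,5.0,0,0,0,0],[-13.0,6.4,0,0,0,0],[-15.3,7.8,0,0,0,0],[-17.6,9.4,0,0,0,0],[-19.8,10.9,0,0,0,0],[-19.8,10.9,0,0,0,0]]}}

```text
clock: 8.05
ee_pos: [0.5651, -0.1957, 0.0428]
orientation: [[-0.057, -0.208, 0.976], [0.252, 0.943, 0.216], [-0.966, 0.259, -0.001]]
ft_force: [-0.2, -6.7, 2.9]
finger_gap: 0.0426
```

```bash
python3 st.py -13 -165 2 15;python3 zs.py 7; python3 look.py 7 
```

```text
t 8.05 plate [ -13.3638 -155.0999   42.7643] gap 0.0426
F in/up/x -6.465116119806715 2.9296585554322534 -1.5930799293120985 tilt 14.99098375206896 yaw 0.07333582735843436
row [ 36.8 -20.1   0.4] [ 0.001 -0.001  0.   ]
```

View pics/z7.png

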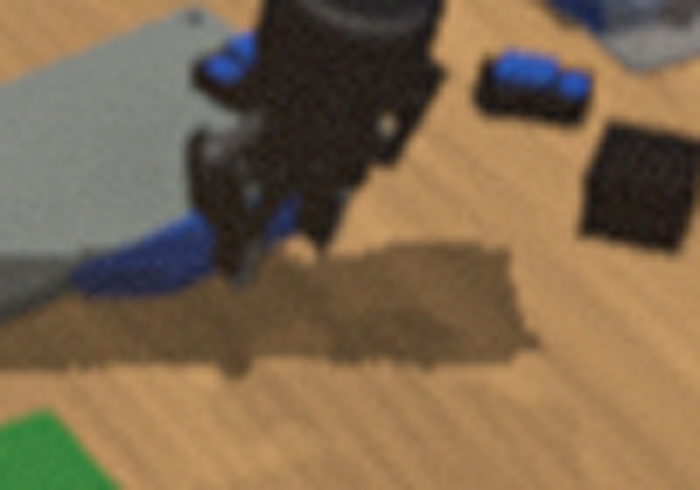

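View pics/l7.png

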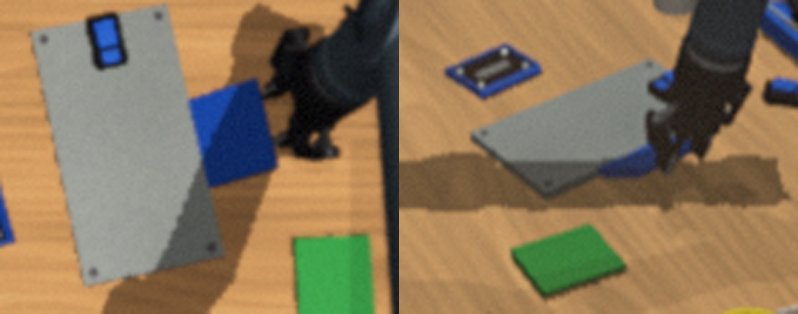

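Call:
{"fn": "move_arm", "kwargs": {"commands": [[-3.4,2.7,0,0,0,0],[-6.7,5.3,0,0,0,0],[-9.7,8.4,0,0,0,0],[-12.5,11.4,0,0,0,0],[-14.9,15.0,0,0,0,0],[-14.9,15.0,0,0,0,0]]}}

```text
clock: 8.7
ee_pos: [0.5625, -0.1829, 0.0612]
orientation: [[-0.058, -0.21, 0.976], [0.255, 0.942, 0.218], [-0.965, 0.261, -0.001]]
ft_force: [-0.7, -4.4, 3.2]
finger_gap: 0.0426
```

```bash
python3 st.py -13 -165 2 15;python3 zs.py 8; python3 look.py 8 
```

```text
t 8.7 plate [ -13.1315 -142.0648   61.159 ] gap 0.0426
F in/up/x -4.1660308125920995 3.1969811688820164 -1.642474917330851 tilt 15.137631276715794 yaw 0.19122091094891935
row [ 51.1 -37.6   0.1] [ 0.003 -0.002 -0.002]
```

View pics/z8.png

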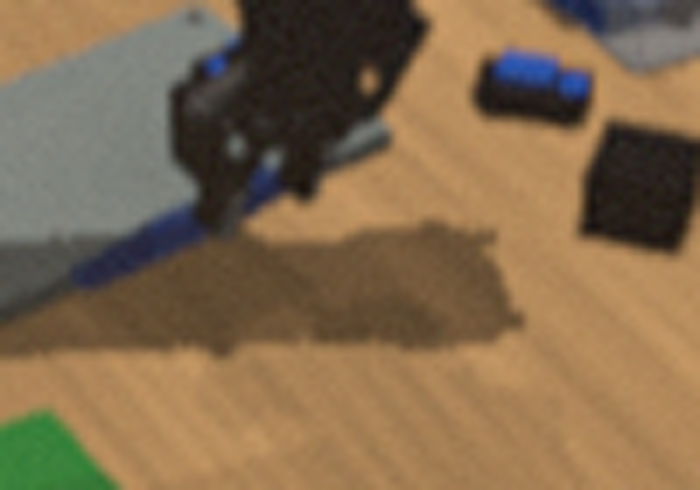

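View pics/l8.png

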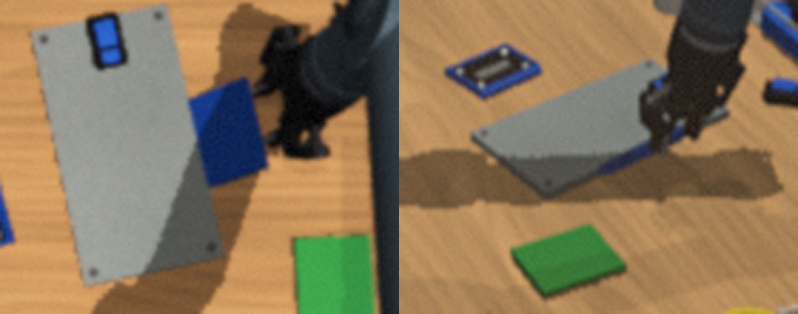

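Call:
{"fn": "move_arm", "kwargs": {"commands": [[-2.0,2.8,0,0,0,0],[-4.1,5.8,0,0,0,0],[-5.9,8.8,0,0,0,0],[-7.6,11.9,0,0,0,0],[-9.1,15.1,0,0,0,0],[-10.5,18.3,0,0,0,0],[-10.5,18.3,0,0,0,0]]}}

```text
clock: 9.43
ee_pos: [0.5588, -0.1666, 0.0751]
orientation: [[-0.059, -0.211, 0.976], [0.257, 0.941, 0.219], [-0.965, 0.264, -0.002]]
ft_force: [0.6, 0.2, -0.2]
finger_gap: 0.0432
```

```bash
python3 st.py -13 -165 2 15;python3 zs.py 9; python3 look.py 9 
```

```text
t 9.4333 plate [ -13.1981 -125.3406   75.1229] gap 0.0432
F in/up/x 0.08384720377721215 -0.20076881116794382 0.6228516288554853 tilt 15.27795861578268 yaw 0.23603924717648717
row [ 60.1 -57.5   0.2] [ 0.003 -0.003 -0.005]
```

View pics/z9.png

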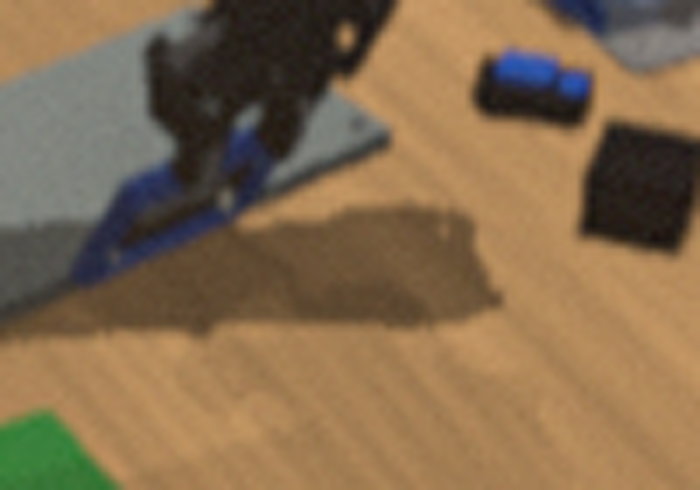

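View pics/l9.png

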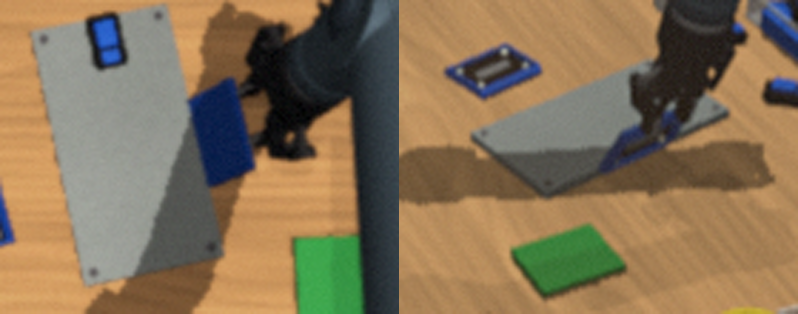

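Call:
{"fn": "move_arm", "kwargs": {"commands": [[-0.4,3.2,0,0,0,0],[-0.5,6.4,0,0,0,0],[-0.5,9.5,0,0,0,0],[-0.4,12.6,0,0,0,0],[-0.2,15.6,0,0,0,0],[-0.2,15.6,0,0,0,0]]}}

```text
clock: 10.08
ee_pos: [0.5565, -0.1555, 0.0809]
orientation: [[-0.057, -0.209, 0.976], [0.253, 0.943, 0.216], [-0.966, 0.259, -0.001]]
ft_force: [-2.6, -3.8, 7.2]
finger_gap: 0.0427
```

```bash
python3 st.py -13 -165 2 15;python3 zs.py 10; python3 look.py 10 
```

```text
t 10.0833 plate [ -13.1171 -114.0093   80.9434] gap 0.0427
F in/up/x -3.116445307699467 7.232029851564868 -3.3290100871490065 tilt 15.016344579583995 yaw 0.09251337841955554
row [ 63.  -69.7   0.1] [ 0.001 -0.001 -0.   ]
```

View pics/z10.png

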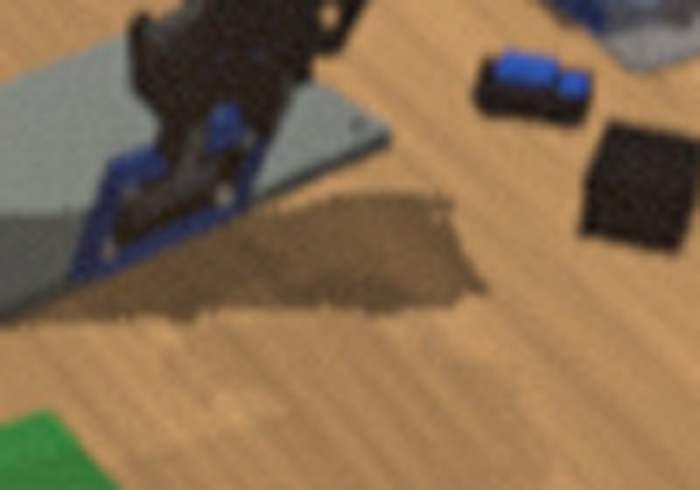

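View pics/l10.png

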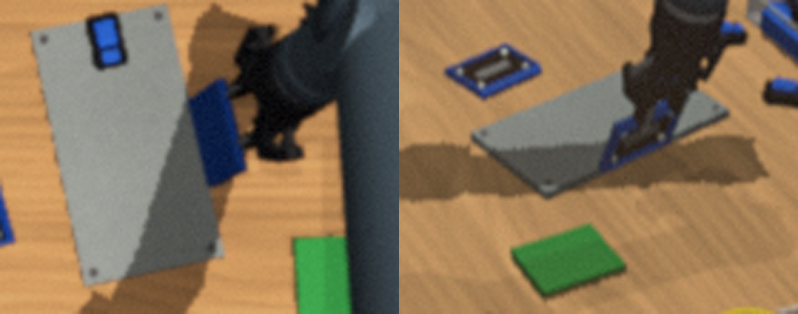

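Call:
{"fn": "move_arm", "kwargs": {"commands": [[-2.5,0.2,0,0,0,0],[-3.2,3.5,0,0,0,0],[-3.5,6.4,0,0,0,0],[-3.5,9.2,0,0,0,0],[-3.5,12.0,0,0,0,0],[-3.5,12.0,0,0,0,0]]}}

```text
clock: 10.73
ee_pos: [0.5533, -0.1424, 0.0857]
orientation: [[-0.059, -0.21, 0.976], [0.256, 0.942, 0.218], [-0.965, 0.262, -0.002]]
ft_force: [0.0, 0.1, 0.4]
finger_gap: 0.0428
```

```bash
python3 st.py -13 -165 2 15;python3 zs.py 11; python3 look.py 11 
```

```text
t 10.7333 plate [ -13.3845 -100.5259   85.7221] gap 0.0428
F in/up/x 0.11372135981182278 0.4045253661465696 0.043130264902903115 tilt 15.213208389701853 yaw 0.20375632689542122
row [ 63.9 -84.2   0.3] [ 0.003 -0.003 -0.004]
```

View pics/z11.png

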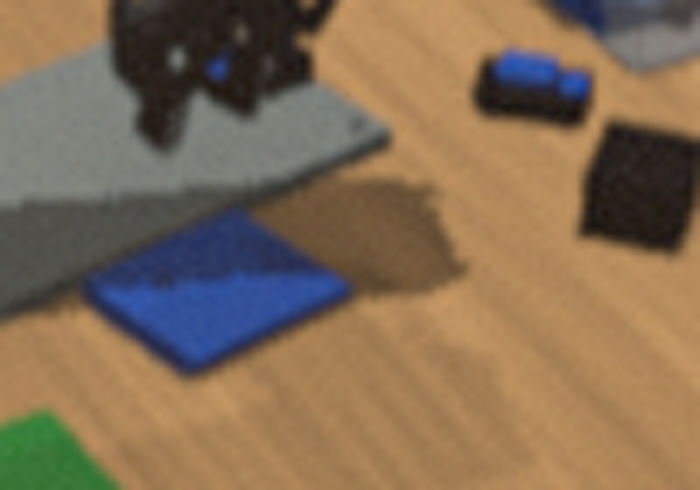

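View pics/l11.png

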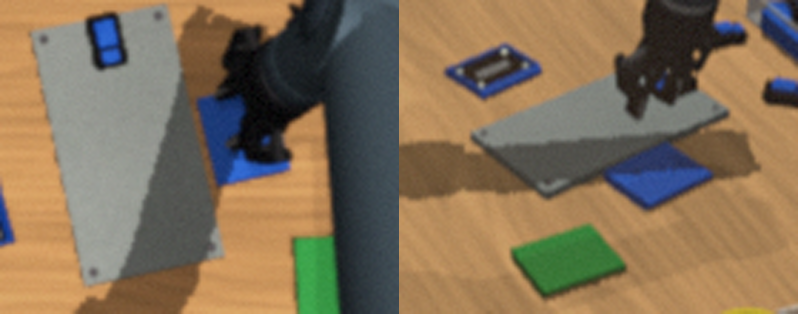

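The tip slid over the far edge and the cover fell back flat, open side down. The tip had been about 6.6 mm high, so it pushed on the side wall and never got under the edge. I'll retry with the tool upright at first so the tip is lower, then tilt it in under the edge.

```bash
python3 st.py -13 -195 60 0
```

```text
t 10.8833 plate [ -13.5215 -102.0464   85.6318] gap 0.0426
F in/up/x -0.497307343491467 0.8648720460415577 -0.2751633921001504 tilt 15.151962285176124 yaw 0.116698586129802
row [  0.4 -96.4   0.4] [ 0.002 -0.002 -0.264]
```

Call:
{"fn": "move_arm", "kwargs": {"commands": [[-8,-30,0,0,0,-0.1],[-8,-60,0,0,0,-0.2],[0,-96,0,0,0,-0.264],[0,-96,0,0,0,-0.264],[0,-96,0,0,0,-0.264]]}}

```text
clock: 11.3
ee_pos: [0.5723, -0.2354, 0.0597]
orientation: [[-0.005, -0.214, 0.977], [0.001, 0.977, 0.214], [-1.0, 0.002, -0.004]]
ft_force: [0.4, 0.4, 0.3]
finger_gap: 0.0428
```

```bash
python3 st.py -13 -190 10 0; python3 look.py 12; python3 - <<'E'
from h import *
from plant import vision
c=vision.get_calibration("top");im=vision.capture("top")
m=mask(im,(335,155,400,215),"blue");C=rect(c,m,.014);print(C,toplate(np.r_[C[0],0]),C[2]-12.4)
E
```

```text
t 11.3 plate [ -14.8065 -195.4548   59.6528] gap 0.0428
F in/up/x 0.29125308221653384 0.2838794566450536 0.49570831120562614 tilt 0.08866689115308692 yaw -0.02222313200631021
row [49.7  5.4  2. ] [-0.    -0.004 -0.002]
(array([ 0.554 , -0.1658]), (94.14962768554688, 77.60700225830078), 13.289752006530762) [ -17.7145 -123.5485    0.    ] 0.8897520065307614
```

View pics/l12.png

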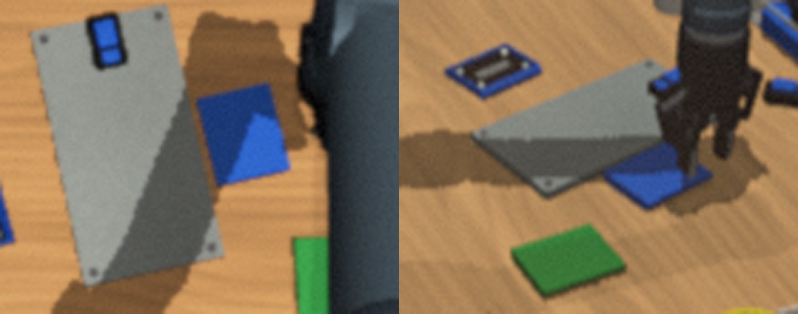

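Call:
{"fn": "move_arm", "kwargs": {"commands": [[25,2,-2,0,0,0],[50,4,-2.7,0,0,0],[55,4,-2.7,0,0,0],[58,4,-2.7,0,0,0],[60,4,-2.7,0,0,0],[61,4,-2.7,0,0,0],[61,4,-2.7,0,0,0]]}}

```text
clock: 12.03
ee_pos: [0.5713, -0.2316, 0.001]
orientation: [[0.001, -0.216, 0.976], [-0.001, 0.976, 0.216], [-1.0, -0.001, 0.0]]
ft_force: [-0.1, -0.2, -0.0]
finger_gap: 0.0426
```

```bash
python3 st.py -17 -168 -1 0
```

```text
t 12.0333 plate [ -15.0008 -191.5761    0.9936] gap 0.0426
F in/up/x -0.1755614581121565 -0.01901617496499336 -0.12945836697805585 tilt -0.05050737103756936 yaw 0.09105861909211654
row [ 2.  23.6 -2. ] [0.002 0.    0.001]
```

Call:
{"fn": "move_arm", "kwargs": {"commands": [[1,0,0,0,0,0],[2,0,0,0,0,0],[3,0,0,0,0,0],[3,0,0,0,0,0]]}}

```text
clock: 12.37
ee_pos: [0.5709, -0.2316, -0.0017]
orientation: [[-0.0, -0.216, 0.976], [-0.001, 0.976, 0.216], [-1.0, -0.001, -0.001]]
ft_force: [-1.7, -0.0, 5.0]
finger_gap: 0.0423
```

```bash
python3 st.py -17 -168 -1 0
```

```text
t 12.3667 plate [ -15.3778 -191.4914   -1.6948] gap 0.0423
F in/up/x 0.331718040178018 4.977542493844593 -1.6508274643270793 tilt -0.0450275351089457 yaw 0.0898236480288972
row [-0.7 23.5 -1.6] [ 0.002 -0.001  0.001]
```

Call:
{"fn": "move_arm", "kwargs": {"commands": [[-3,0,0,0,0,0],[-3,5,0,0,0,0],[-3,10,-0.5,0,0,0],[-3,14,-1,0,0,0],[-3,18,-1,0,0,0],[-3,21,-1,0,0,0],[-3,24,-1,0,0,0],[-3,26,-1,0,0,0],[-3,28,-1,0,0,0],[-3,28,-1,0,0,0]]}}

```text
clock: 13.2
ee_pos: [0.5635, -0.2078, 0.0003]
orientation: [[0.0, -0.214, 0.977], [-0.004, 0.977, 0.214], [-1.0, -0.004, -0.001]]
ft_force: [1.8, -5.5, -1.2]
finger_gap: 0.043
```

```bash
python3 st.py -17 -168 -1 0; python3 look.py 13
```

```text
t 13.2 plate [ -17.5473 -166.6635    0.2834] gap 0.043
F in/up/x -5.7127877632790796 -1.1846813822752007 0.5783281255007485 tilt -0.24935358200838 yaw -0.022271332442734604
row [ 1.3 -1.3  0.5] [-0.    -0.001  0.004]
```

View pics/l13.png

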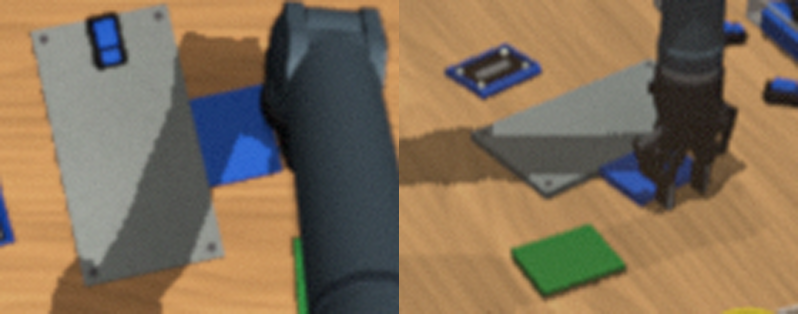

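Call:
{"fn": "move_arm", "kwargs": {"commands": [[0,2,0,0,0,0],[-2,2,0,0,0,0],[-4,2,0,0,0,0],[-6.5,2.1,0,0,0,0],[-9,2.2,0,0,0,0],[-11.5,2.4,0,0,0,0],[-14,2.6,0,0,0,0],[-16.5,2.8,0,0,0,0],[-18,3,0,0,0,0],[-18,3,0,0,0,0]]}}

```text
clock: 14.13
ee_pos: [0.5632, -0.2063, 0.019]
orientation: [[0.001, -0.214, 0.977], [-0.006, 0.977, 0.214], [-1.0, -0.006, -0.0]]
ft_force: [0.4, -6.2, 0.1]
finger_gap: 0.0429
```

```bash
python3 st.py -17 -168 -1 0; python3 zs.py 14
```

```text
t 14.1333 plate [ -17.4456 -165.0551   19.0186] gap 0.0429
F in/up/x -6.14225393216224 0.06650011669219746 -0.9624428029625653 tilt -0.3426955496179472 yaw -0.05517498125310105
row [20.  -2.8  0.5] [-0.001 -0.     0.006]
```

View pics/z14.png

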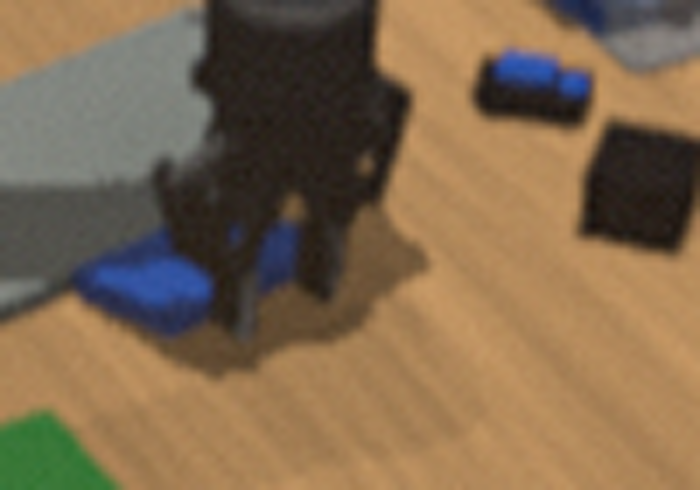

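Call:
{"fn": "move_arm", "kwargs": {"commands": [[-2.7,0.6,0,0,0,0.044],[-5.3,1.5,0,0,0,0.087],[-7.6,2.4,0,0,0,0.131],[-9.7,3.3,0,0,0,0.175],[-12.0,4.4,0,0,0,0.218],[-14.2,5.7,0,0,0,0.262],[-16.8,6.6,0,0,0,0.262],[-19.3,7.7,0,0,0,0.262],[-19.3,7.7,0,0,0,0.262]]}}

```text
clock: 14.93
ee_pos: [0.5615, -0.195, 0.038]
orientation: [[-0.056, -0.209, 0.976], [0.25, 0.944, 0.216], [-0.967, 0.256, -0.0]]
ft_force: [0.5, -5.0, 2.8]
finger_gap: 0.0427
```

```bash
python3 st.py -17 -168 -1 0; python3 zs.py 15;python3 look.py 15
```

```text
t 14.9333 plate [ -16.6755 -153.6562   37.9654] gap 0.0427
F in/up/x -5.0012577104477245 2.8041193493016237 -0.5823891490558232 tilt 14.82708850548746 yaw 0.07500938569704552
row [ 34.  -23.8  -0.3] [ 0.001 -0.    -0.259]
```

View pics/z15.png

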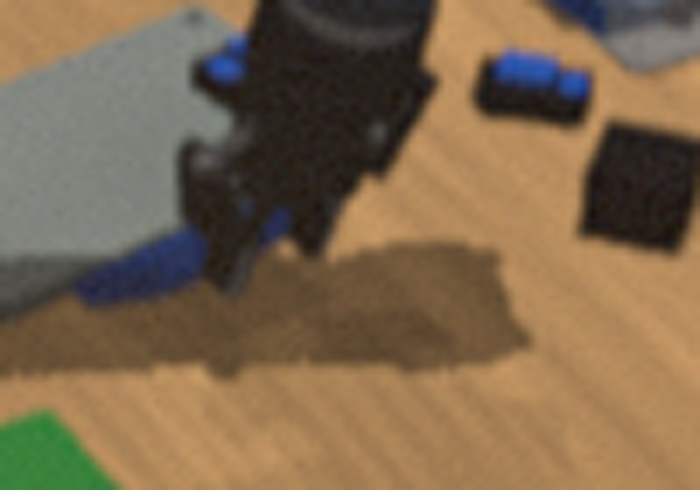

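View pics/l15.png

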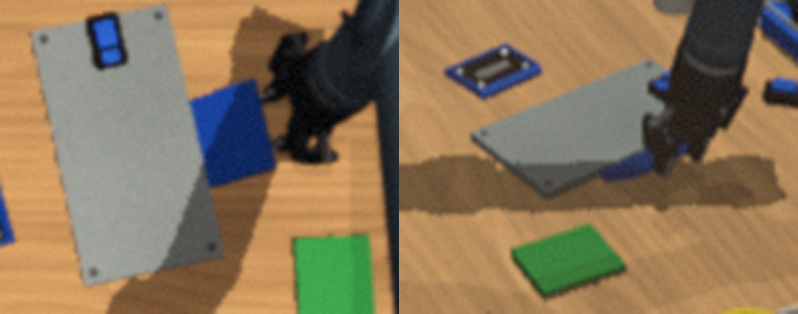

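Call:
{"fn": "move_arm", "kwargs": {"commands": [[-3.4,2.7,0,0,0,0],[-6.4,5.3,0,0,0,0],[-9.0,8.4,0,0,0,0],[-11.0,11.4,0,0,0,0],[-12.4,15.0,0,0,0,0],[-12.4,15.0,0,0,0,0]]}}

```text
clock: 15.58
ee_pos: [0.5585, -0.1808, 0.0536]
orientation: [[-0.058, -0.211, 0.976], [0.253, 0.942, 0.219], [-0.966, 0.26, -0.001]]
ft_force: [0.7, -1.7, 0.6]
finger_gap: 0.0429
```

```bash
python3 st.py -17 -168 -1 0; python3 zs.py 16;python3 look.py 16
```

```text
t 15.5833 plate [ -16.5731 -139.182    53.6185] gap 0.0429
F in/up/x -1.8520551157758283 0.6351284764657202 0.30123255589345416 tilt 15.071103268014541 yaw 0.22518681466337043
row [ 45.2 -42.   -0.5] [ 0.004 -0.002 -0.263]
```

View pics/z16.png

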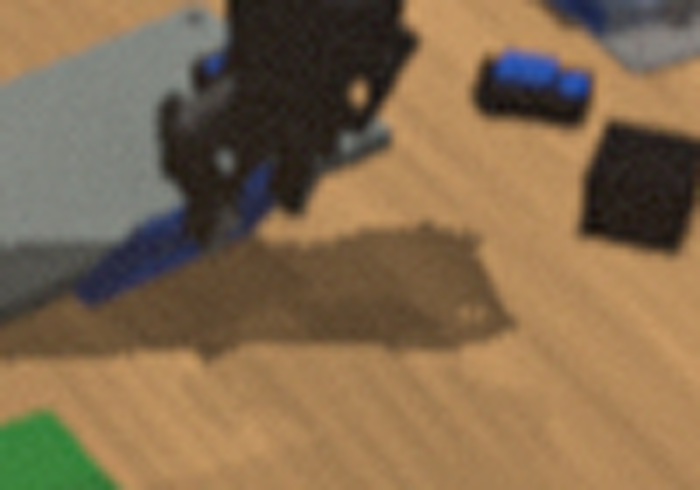

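View pics/l16.png

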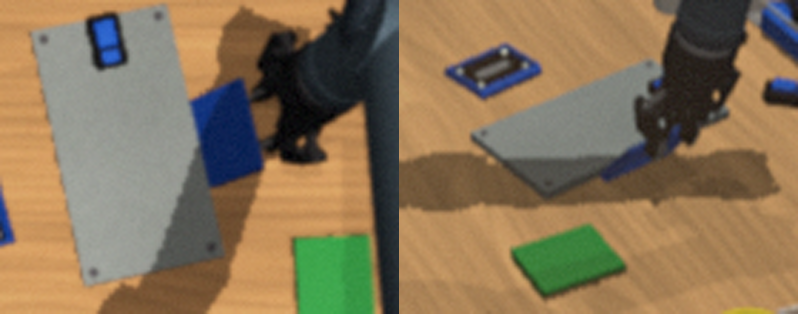

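Call:
{"fn": "move_arm", "kwargs": {"commands": [[-1.5,2.8,0,0,0,0],[-3.1,5.8,0,0,0,0],[-4.4,8.8,0,0,0,0],[-5.6,11.9,0,0,0,0],[-6.6,15.1,0,0,0,0],[-6.6,15.1,0,0,0,0]]}}

```text
clock: 16.23
ee_pos: [0.5556, -0.1689, 0.0636]
orientation: [[-0.058, -0.21, 0.976], [0.253, 0.943, 0.218], [-0.966, 0.26, -0.001]]
ft_force: [0.5, 0.2, 0.2]
finger_gap: 0.0425
```

```bash
python3 st.py -17 -168 -1 0; python3 zs.py 17;python3 look.py 17
```

```text
t 16.2333 plate [ -16.8631 -126.8981   63.6469] gap 0.0425
F in/up/x 0.0978534508143513 0.23252936180087375 0.5275637959721299 tilt 15.060658795294078 yaw 0.17795994385145697
row [ 51.7 -56.5  -0.2] [ 0.003 -0.002 -0.263]
```

View pics/z17.png

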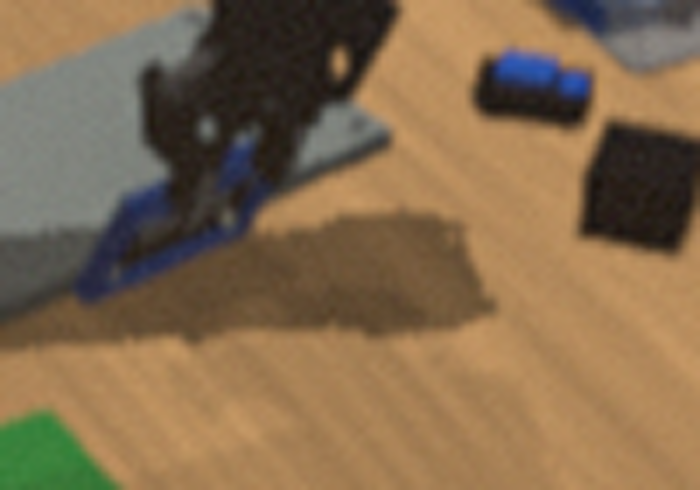

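View pics/l17.png

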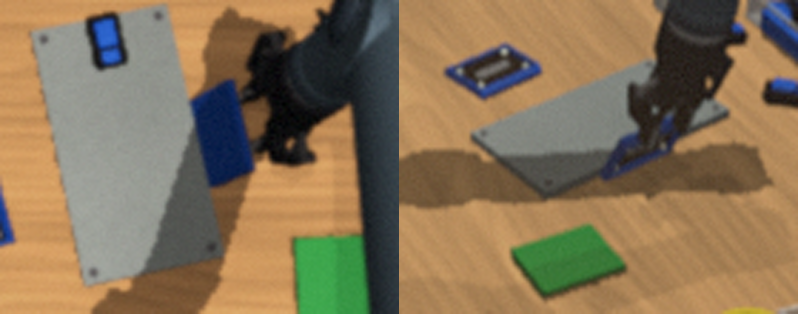

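Call:
{"fn": "move_arm", "kwargs": {"commands": [[-0.2,3.2,0,0,0,0],[-0.4,6.3,0,0,0,0],[-0.4,9.4,0,0,0,0],[-0.3,12.5,0,0,0,0],[0.0,15.5,0,0,0,0],[0.0,15.5,0,0,0,0]]}}

```text
clock: 16.88
ee_pos: [0.5527, -0.1545, 0.0679]
orientation: [[-0.057, -0.21, 0.976], [0.253, 0.943, 0.218], [-0.966, 0.259, -0.001]]
ft_force: [-0.0, -1.1, 3.9]
finger_gap: 0.0426
```

```bash
python3 st.py -17 -168 -1 0; python3 zs.py 18;python3 look.py 18
```

```text
t 16.8833 plate [ -16.5797 -112.2985   67.9482] gap 0.0426
F in/up/x -1.045443673240386 3.9200359335022066 -0.23973068334277853 tilt 15.028227794629244 yaw 0.1640784416481207
row [ 52.1 -71.7  -0.5] [ 0.003 -0.001 -0.262]
```

View pics/z18.png

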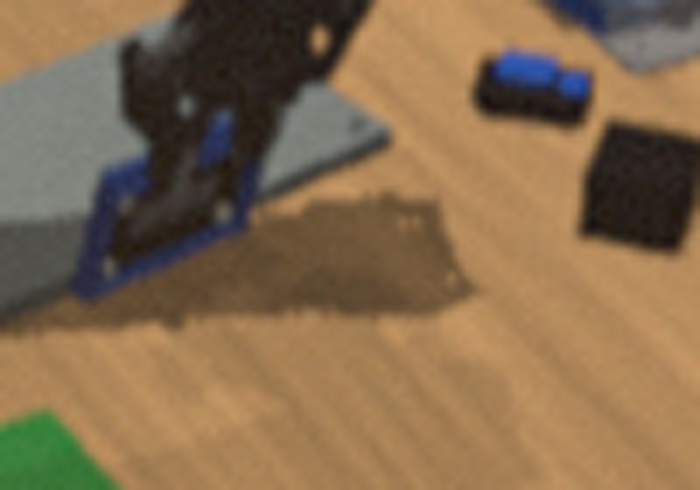

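View pics/l18.png

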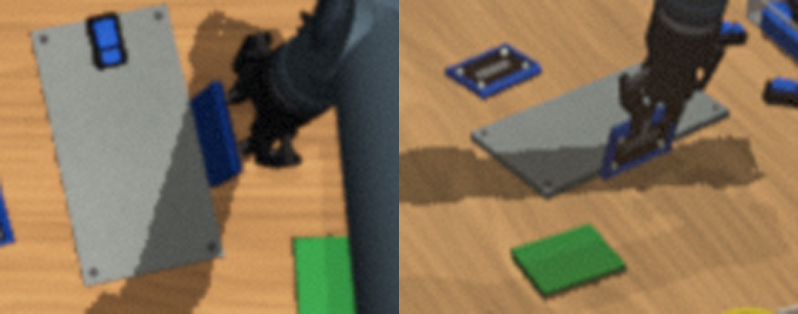

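```bash
cat > ov.py <<'E'
from h import *
from plant import vision
import sys
# args: y0 z0 theta(deg) xc : near outline pt (h=7)
y0,z0,th,xc=map(float,sys.argv[1:5]);new=len(sys.argv)>5
c=vision.get_calibration("side");t=np.radians(th)
def P(x,s,h):  # at th=0: y=y0-s, z=z0+(h-7); rotate cw about (y0,z0)
    a=-s;b=h-7
    return w((xc+x)/1000,(y0+a*np.cos(t)+b*np.sin(t))/1000,(z0-a*np.sin(t)+b*np.cos(t))/1000)
im=vision.capture("side")[:,:,::-1] 
z=cv2.resize(im[190:260,310:410],None,fx=7,fy=7,interpolation=cv2.INTER_CUBIC)
sec=[(7,0),(0,7),(0,14),(80,14),(80,7),(73,0)]
def px(q): return tuple(int(v) for v in ((proj(c,[q])[0]-[309.5,189.5])*7))
for x in(-48,48):
    pts=[px(P(x,*s)) for s in sec]
    for i in range(6): cv2.line(z,pts[i],pts[(i+1)%6],(0,255,255) if x<0 else (0,255,0),1)
for s in sec: cv2.line(z,px(P(-48,*s)),px(P(48,*s)),(255,255,0),1)
print("far edge7",toplate(P(0,80,7)),"far14",toplate(P(0,80,14)),"rim far",toplate(P(0,73,0)))
cv2.imwrite("pics/ov%s.png"%sys.argv[5],z)
E
python3 ov.py -77 8 72 -18 a
```

```text
far edge7 [ -18.     -101.7214   84.0845] far14 [-18.     -95.064   86.2476] rim far [ -18.     -106.2156   75.264 ]
```

View pics/ova.png

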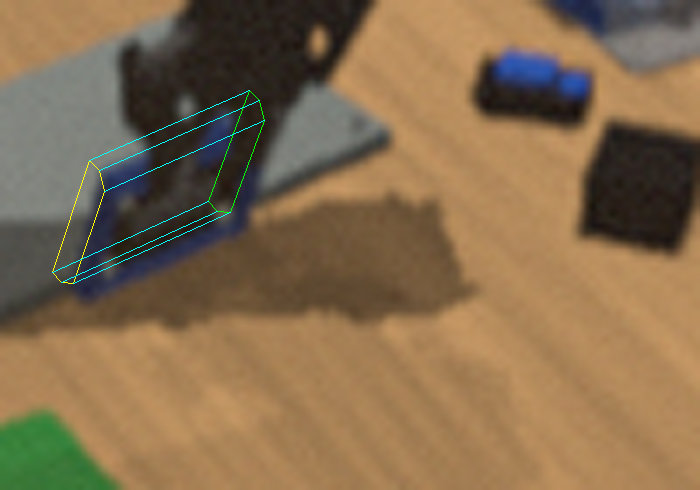

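```bash
python3 ov.py -82 2 76 -13 b; python3 ov.py -88 2 72 -13 c;python3 -c "
import cv2,numpy as np
cv2.imwrite('pics/ovbc.png',np.hstack([cv2.imread('pics/ovb.png')[60:360,:390],cv2.imread('pics/ovc.png')[60:360,:390]]))"
```

```text
far edge7 [ -13.     -101.3538   79.6237] far14 [-13.     -94.5617  81.3171] rim far [ -13.     -106.4524   71.1381]
far edge7 [ -13.     -112.7214   78.0845] far14 [ -13.     -106.064    80.2476] rim far [ -13.     -117.2156   69.264 ]
```

View pics/ovbc.png

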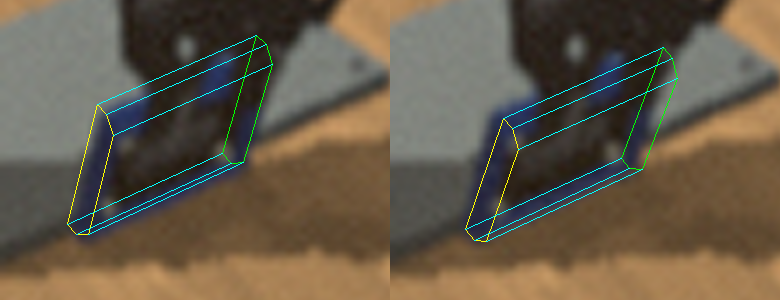

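Call:
{"fn": "move_arm", "kwargs": {"commands": [[-1.3,-4.8,0,0,0,0],[6.2,-7.9,0,0,0,0],[15.8,-10.5,0,0,0,0],[16.6,-7.6,0,0,0,0],[17.4,-4.7,0,0,0,0],[17.4,-4.7,0,0,0,0]]}}

```text
clock: 17.68
ee_pos: [0.5514, -0.1537, 0.0484]
orientation: [[-0.06, -0.209, 0.976], [0.255, 0.942, 0.218], [-0.965, 0.262, -0.003]]
ft_force: [-0.6, 0.3, -0.1]
finger_gap: 0.0429
```

```bash
python3 st.py -17 -168 -1 0; python3 zs.py 19;python3 look.py 19
```

```text
t 17.6833 plate [ -17.7285 -111.1391   48.4208] gap 0.0429
F in/up/x 0.4220425238668612 -0.11484887111732482 -0.5377472889101109 tilt 15.165170820026725 yaw 0.18727277815236576
row [ 32.8 -67.8   0.7] [ 0.003 -0.004 -0.265]
```

View pics/z19.png

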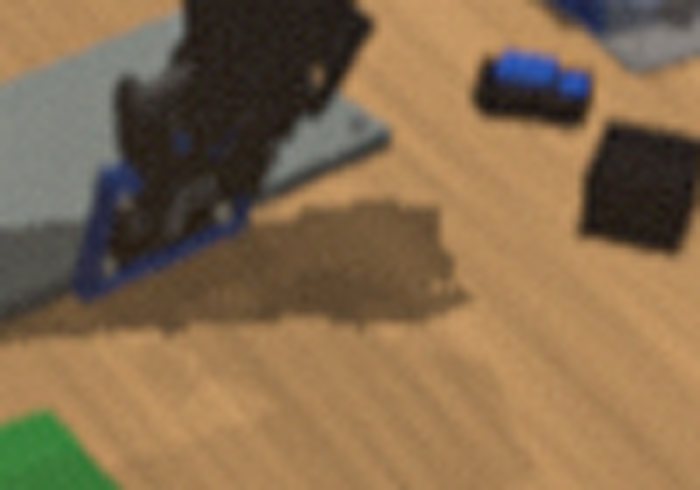

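View pics/l19.png

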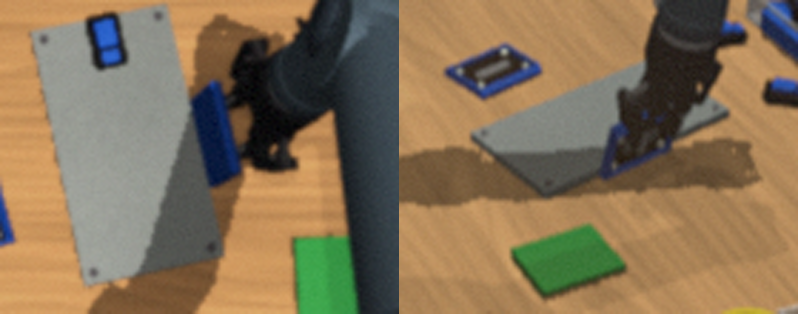

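Call:
{"fn": "move_arm", "kwargs": {"commands": [[0.5,3,0,0,0,0],[1.2,6,0,0,0,0],[1.8,9,0,0,0,0],[2.5,12,0,0,0,0],[3,15,0,0,0,0],[3.6,18,0,0,0,0],[4.2,21,0,0,0,0],[4.2,21,0,0,0,0]]}}

```text
clock: 18.5
ee_pos: [0.5476, -0.1335, 0.0507]
orientation: [[-0.058, -0.21, 0.976], [0.253, 0.943, 0.218], [-0.966, 0.26, -0.002]]
ft_force: [0.2, -0.2, -0.5]
finger_gap: 0.0427
```

```bash
python3 st.py -17 -168 -1 0; python3 zs.py 20;python3 look.py 20
```

```text
t 18.5 plate [-17.1134 -90.6602  50.6873] gap 0.0427
F in/up/x -0.2689281854825136 -0.4703457079690875 0.1771676934189871 tilt 15.063186809737045 yaw 0.1687063231270045
row [ 29.8 -88.1  -0. ] [ 0.003 -0.002 -0.263]
```

View pics/z20.png

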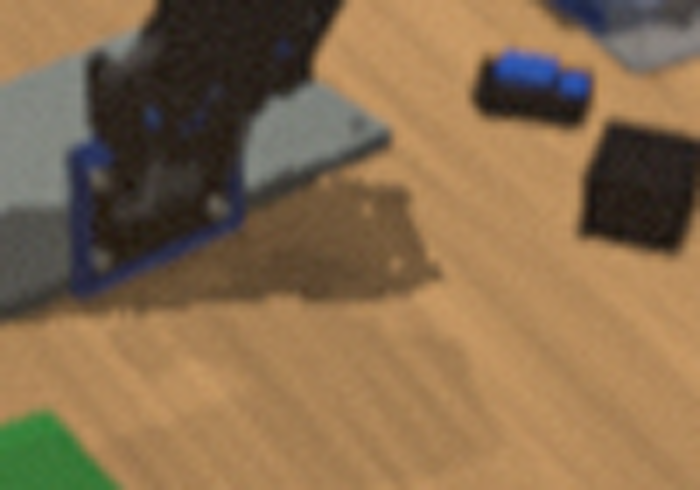

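View pics/l20.png

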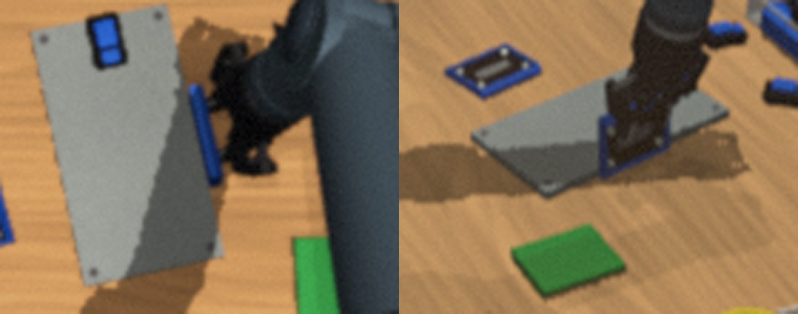

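Call:
{"fn": "move_arm", "kwargs": {"commands": [[0.5,3,0,0,0,0],[1,6,0,0,0,0],[1.4,9,0,0,0,0],[1.8,12,0,0,0,0],[2.2,15,0,0,0,0],[2.6,18,0,0,0,0],[2.6,18,0,0,0,0]]}}

```text
clock: 19.23
ee_pos: [0.5436, -0.1158, 0.0529]
orientation: [[-0.058, -0.21, 0.976], [0.253, 0.943, 0.218], [-0.966, 0.26, -0.002]]
ft_force: [-0.5, -0.0, -0.1]
finger_gap: 0.0428
```

```bash
python3 st.py -17 -168 -1 0; python3 zs.py 21;python3 look.py 21
```

```text
t 19.2333 plate [-17.1459 -72.5135  52.8851] gap 0.0428
F in/up/x 0.07936403855688848 -0.12044968264891046 -0.48319435939382505 tilt 15.065363917906865 yaw 0.17480390684654168
row [  27.2 -106.2   -0.1] [ 0.003 -0.002 -0.263]
```

View pics/l21.png

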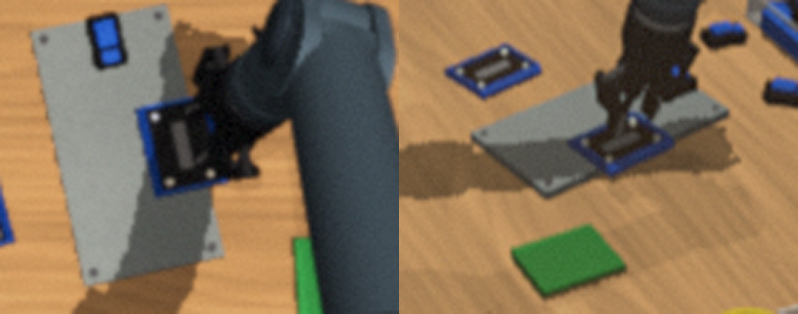

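View pics/z21.png

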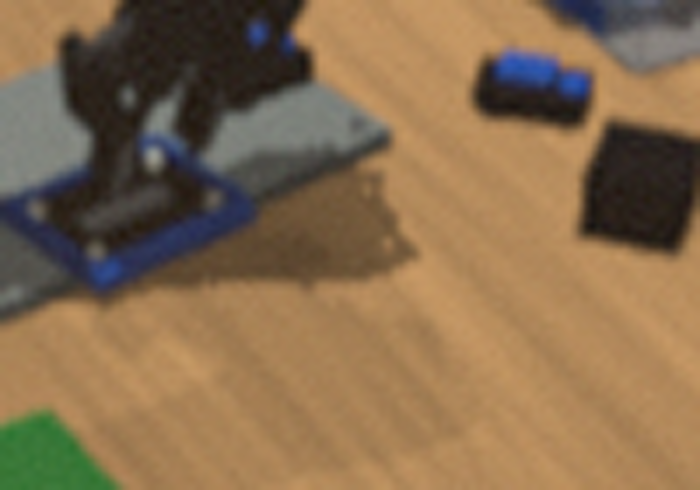

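The cover has flipped: the inside with its posts is visible at (180,145) in the left panel, and it overhangs the plate edge. Next I'll back off, measure it and push it on.

```bash
python3 st.py -17 -135 60 0
```

```text
t 19.3833 plate [-17.2349 -73.8211  52.7337] gap 0.0428
F in/up/x -0.7297170325744808 -0.4346825712710065 -0.7956694808010514 tilt 15.014756048078429 yaw 0.102730743359011
row [-22.9 -57.2   0.1] [ 0.002 -0.002 -0.262]
```

Call:
{"fn": "move_arm", "kwargs": {"commands": [[-15,-15,0,0,0,-0.08],[-23,-40,0,0,0,-0.18],[-23,-57,0,0,0,-0.262],[-23,-57,0,0,0,-0.262],[-23,-57,0,0,0,-0.262]]}}

```text
clock: 19.8
ee_pos: [0.5566, -0.1756, 0.0601]
orientation: [[-0.003, -0.217, 0.976], [0.001, 0.976, 0.217], [-1.0, 0.002, -0.002]]
ft_force: [-0.8, 0.3, -0.0]
finger_gap: 0.0427
```

```bash
python3 look.py 22; python3 - <<'E'
from h import *
from plant import vision
c=vision.get_calibration("top");im=vision.capture("top")
cv2.imwrite("pics/t22.png",cv2.resize(im[140:250,270:410,::-1],None,fx=5,fy=5,interpolation=cv2.INTER_CUBIC))
E
python3 st.py -17 -120 12.5 0
```

```text
t 19.95 plate [ -17.4554 -134.4899   59.8217] gap 0.0426
F in/up/x 0.42858630015400206 0.22803827343287147 -0.0866644264479091 tilt 0.1273488089507502 yaw 0.06528113938651181
row [47.4 14.4  0.6] [ 0.001 -0.002 -0.002]
```

View pics/t22.png

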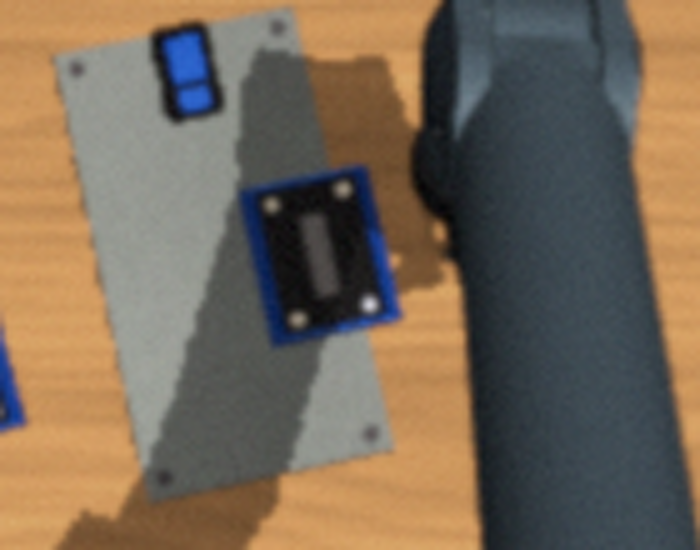

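```bash
python3 - <<'E'
from h import *
from plant import vision
c=vision.get_calibration("top")
q=np.array([[243,190],[367,166],[400,318],[274,347]])/5+[269.6,139.6]
P=np.array([toplate(p) for p in back(c,q,.019)]);print(P,P.mean(0))
E
```

```text
[[ 31.7958 -20.2123  19.    ]
 [ 30.4674 -96.8704  19.    ]
 [-64.5968 -95.2623  19.    ]
 [-65.6791 -17.6208  19.    ]] [-17.0032 -57.4915  19.    ]
```

Call:
{"fn": "move_arm", "kwargs": {"commands": [[20,8,0,0,0,0],[40,14,0.5,0,0,0],[47,14,0.5,0,0,0],[47,14,0.5,0,0,0],[47,14,0.5,0,0,0]]}}

```text
clock: 20.37
ee_pos: [0.5541, -0.1633, 0.0128]
orientation: [[-0.003, -0.216, 0.976], [0.001, 0.976, 0.216], [-1.0, 0.001, -0.003]]
ft_force: [-0.6, 0.2, 1.4]
finger_gap: 0.0432
```

```bash
python3 st.py -17 -61 12.8 0
```

```text
t 20.3667 plate [ -17.1361 -121.1003   12.8188] gap 0.0432
F in/up/x 0.3403634218482128 1.3878508909011473 -0.529443779450825 tilt 0.06390240705254682 yaw 0.06223527849189203
row [ 0.1 60.1  0.2] [ 0.001 -0.003 -0.001]
```

Call:
{"fn": "move_arm", "kwargs": {"commands": [[0,5,0,0,0,0],[0,9,0,0,0,0],[0,12,0,0,0,0],[0,15,0,0,0,0],[0,18,0,0,0,0],[0,22,0,0,0,0],[0,26,0,0,0,0],[0,30,0,0,0,0],[0,34,0,0,0,0],[0,34,0,0,0,0]]}}

```text
clock: 21.2
ee_pos: [0.5467, -0.128, 0.0131]
orientation: [[-0.002, -0.218, 0.976], [0.001, 0.976, 0.218], [-1.0, 0.001, -0.002]]
ft_force: [0.6, 0.1, 0.8]
finger_gap: 0.0429
```

```bash
python3 st.py -17 -61 12.8 0; python3 look.py 23
```

```text
t 21.2 plate [-16.7626 -85.1022  13.0826] gap 0.0429
F in/up/x -0.011240136669211814 0.7805017808417085 0.6355557002261311 tilt 0.07356088117587761 yaw 0.19086939205470088
row [ 0.3 24.1 -0.2] [ 0.003 -0.002 -0.001]
```

View pics/l23.png

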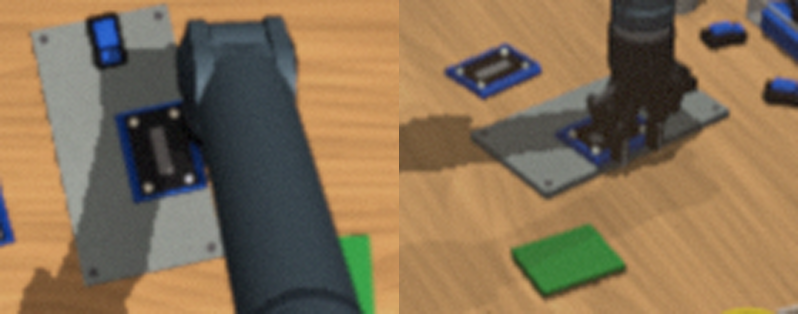

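Call:
{"fn": "move_arm", "kwargs": {"commands": [[0,4,0,0,0,0],[0,8,0,0,0,0],[0,12,0,0,0,0],[0,16,0,0,0,0],[0,20,0,0,0,0],[0,24,0,0,0,0],[0,24,0,0,0,0],[0,14,0,0,0,0],[-40,0,0,0,0,0],[-60,-20,0,0,0,0]]}}

```text
clock: 22.13
ee_pos: [0.5515, -0.148, 0.074]
orientation: [[-0.003, -0.219, 0.976], [0.002, 0.976, 0.22], [-1.0, 0.002, -0.002]]
ft_force: [1.5, -0.4, 0.2]
finger_gap: 0.0427
```

```bash
python3 st.py -17 -150 120 0
```

```text
t 22.1333 plate [ -16.4149 -105.6767   74.0097] gap 0.0427
F in/up/x -0.7542559080488652 0.15450407303379454 1.4095454886683367 tilt 0.12173887483185579 yaw 0.2799300378098639
row [-46.1 -44.2  -0.9] [ 0.005 -0.002 -0.002]
```

Call:
{"fn": "move_arm", "kwargs": {"commands": [[-20,-35,0,0,0,0],[-45,-70,0,0,0,0],[-50,-90,0,0,0,0],[-50,-90,0,0,0,0],[-50,-90,0,0,0,0]]}}

```text
clock: 22.55
ee_pos: [0.571, -0.2409, 0.1239]
orientation: [[-0.0, -0.211, 0.977], [-0.002, 0.977, 0.211], [-1.0, -0.002, -0.001]]
ft_force: [-0.7, 0.8, -1.0]
finger_gap: 0.0426
```

```bash
python3 look.py 24; python3 - <<'E'
from h import *
from plant import vision
c=vision.get_calibration("top");im=vision.capture("top")
cv2.imwrite("pics/t24.png",cv2.resize(im[140:250,270:410,::-1],None,fx=5,fy=5,interpolation=cv2.INTER_CUBIC))
E
```

```text
(no output)
```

View pics/t24.png

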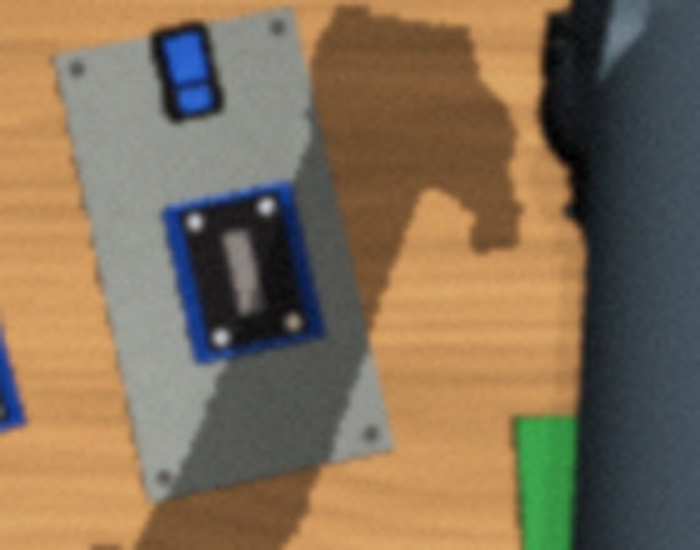

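View pics/l24.png

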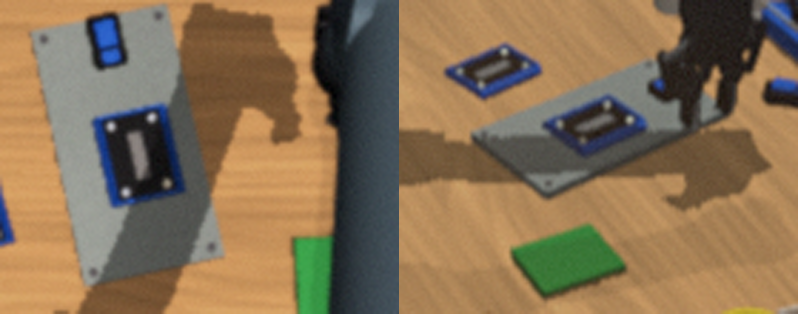

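The cover (crop centre 243,272) lies flat and open side up, well inside the plate outline. The gadget and twin haven't moved, and the gripper is clear. Handing in.

```bash
python3 - <<'E'
from h import *
from plant import vision,manip
c=vision.get_calibration("top")
q=np.array([[165,208],[290,183],[323,336],[199,362]])/5+[269.6,139.6]
P=np.array([toplate(p) for p in back(c,q,.019)]);print(P)
print(manip.finish_job())
E
```

```text
[[ 30.8908  28.1447  19.    ]
 [ 30.0255 -48.9248  19.    ]
 [-65.4205 -47.7108  19.    ]
 [-65.      28.0545  19.    ]]
the job is handed in; nothing more can be done
None
```

The blue cover now lies flat on the plate, open side up, and I've handed the job in at about 23 s of the 61 s. No verdict came back.

I pushed it square against the plate's long side with two half-open fingers. Then I tipped it up on edge, flipped it over onto the plate and pushed it on.

**First attempt failed:** at about 75° the fingertips slid over the far edge and the cover fell back flat, still open side down. I squared it up again, started with the fingers upright and lower, and slid them down behind the rim at about 75°. The second tip-over worked.

**Last checks:**
- **Position:** in the final top picture, the cover's corners are at x -65 to +31 mm and y -49 to +28 mm in the plate's frame. That is about 26 mm or more inside the plate's long sides, and further from its ends.
- **Flatness:** the cover looks flat in both views; I did not measure its height or tilt.
- **Bystanders:** by eye, the gadget on the plate and the twin had not moved. I did not measure the others afterwards, and no move came near them.
- **Robot:** the gripper was about 0.12 m above the table and touching nothing.

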